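# Load the vial mixer and lock it with its clamp lever

### The arm

A 6-joint arm with a two-finger parallel gripper is mounted at the origin on a cart in front of the work surface, level with it; the furniture and walls round the work are solid. World frame = base frame: x ahead of the robot, y to its left, z up, the work surface at z = 0. Lengths are in mm, angles in rad, forces in N, time in s.
With the tool pointing down it reaches from about 300 to 775 mm from the base axis. Payload 14.6 kg.
Tool frame: the origin (TCP) lies midway between the tips of the shut fingers; the grasp point (between the pads) lies 19 mm behind it (manip.tcp_to_grasp is the distance from the TCP to the grasp point, in mm); z points along the fingers, x is the direction in which the jaws open and shut, and the axes are right-handed (so a half turn about z gives the same grasp; the last joint's range is limited). The gripper opens to 94 mm and grips with 3 to 60 N. Pads are 16 mm wide; open, the fingers measure 119 mm over their backs; the gripper's body (75 mm by 177 mm) begins 78 mm behind the grasp point.
Start: joints at [-1.375, 0.3, 1.521, -0, 1.321, -0.067], TCP at [142.875, -531.108, 205.446] pointing down, gripper open.
Joint ranges: [-3.03, 3.03], [-0.79, 2.21], [0.23, 2.52], [-1.04, 4.18], [0, 3.07], [-2.55, 2.55]. Speed limits (rad/s): [2.22, 2.22, 2.57, 3.14, 3.14, 3.14].

### API

Orientations are given as [roll, pitch, yaw] about the fixed x, y, z axes, in that order (R = Rz(yaw) Ry(pitch) Rx(roll)).
In Python, from cell import manip gives the robot as it stands.
- The arm moves only by the tool arm_command, never from a script. Its argument "steps" is a list of rows, each a list of 3 entries, a list of its own where there are three numbers: the opening, from 0 (shut) to 1 (fully open), then the shift along the tool's x, y, z in cm, then the turn about the tool's z in rad. A call has 1 to 5 rows; each row shifts and turns the commanded pose from where the row before left it, along the tool's axes as they then stand; what a row does not reach is not made up. A row lasts 1/12 s, in which the tool goes at most 41.7 mm and 7.16 degrees, less where a joint would pass 70% of its speed; a pose out of reach is approached as far as the arm can. A call with a gripper value outside its range is refused whole. The fingers move at their own pace and stop on an object; "force" is the grip in N (left out, the last holds). Time passes only in rows, so rows that do not move let the fingers close. It gives the time, the measured TCP pose, the force and the opening at its end, in the units of the state.
- manip.read_state(): the state, without advancing time (a new reading comes with each control period).
- manip.camera(name): name is "scene" or "top" or "wrist"; returns (picture, depth): 384x512x3 uint8, red, green, blue; 384x512 float32, mm along the optical axis (not along the pixel's ray), 0 where there is no reading.
- manip.calibration(name): a dict with "fx", "fy", "cx", "cy" (pixels), "R" (3x3) and "t" (3): a world point X has camera coordinates R X + t; the wrist camera has in their place "tool_from_camera" (4x4, takes a point from camera to tool coordinates, whose origin is the TCP and whose axes are the tool frame's). Camera axes: x right, y down, z forward; pixel columns grow to the right and rows downward; lengths in mm; the calibration is good to about 2 mm. A picture is of the moment at which its call begins: read the wrist's pose just before it. calibration takes no time and is no camera call.
- manip.sign_off(): hands the job in, once; it reports no verdict.
The state is a dict: "clock": time; "joints": joint angles; "qd": joint speeds; "effort": joint torques, N m; "eef_pos": TCP position; "eef_rot": TCP orientation; "wrist_force": force on the tool from outside, world axes, zero at the start; "moment": the same for the moment, N m; "finger_gap": finger opening in mm.
Only numpy, scipy, OpenCV 4.12 (cv2) and the standard library are available. Lean on these libraries where they do the work, as an engineer would, in place of code of your own. Each camera call takes 0.05 s, during which the arm holds its last target.

### The job

Load the vial mixer: stand every vial from the worktop upright in the mixer's tray, one to a cell (any cells), and fit the loose clamp lever fully down on the keyed shaft, turned so that its slots match the shaft's keys. Only when all the vials are in and the lever is down on its seat, turn the lever clockwise (seen from above) as far as it goes to lock the tray, and leave it there. Do not disturb the other things on the worktop.

Things in the scene. Friction and masses are not known exactly. Their poses are not given: they have to be found in the camera images.
- mixer: bench-top vial mixer, fixed: white base 200 x 280 mm (x, y), 28 mm high; origin centre of underside, z up. At its y = +55 mm an aluminium tray, 2 rows of 3 cells along x: floor 32 mm and wall tops 56 mm above the worktop, cells 40 x 40 mm inside, 3 mm walls between cells in a row, a solid 24 mm spine along x between the rows. At its y = -115 mm an upright keyed shaft
- spline_shaft (a joint): turn of the upright shaft, rad: 0 = unlocked, stop at 1.45 = locked (its low side tongue under the tray's keeper). Grows as the shaft turns clockwise seen from above. Stays where it is left; friction about 0.06 N m, no spring
- shaft_seat (a point): centre of the top of the shaft's collar (42 mm across, 50 mm above worktop), on its axis, turns with it, z up. Above it the shaft rises 37 mm with three keys, 8 mm wide, reaching 13 mm out, along +x, +y, -y (none along -x); top 9 mm slimmer (5 mm, 10.5 mm at the tip). At joint 0 this +x points along the mixer's -y. The fitted lever's frame matches this frame
- lever: loose steel lever, 0.18 kg, lies flat. Hub block: x -30 to +22, y -20 to +20 mm (flats to grip), 30 mm high; through bore with three slots 11 mm wide, 14.5 mm out, along +x, +y, -y. A flat arm (18 wide, 10 thick) runs along +x to an upright black knob (20 mm across, 58 high) 100 mm from the bore. Origin: bore axis at the underside, z up. Fits one way round only, 1.5 mm play a side
- cell_0 (a point): centre of the floor of tray cell 0, 32 mm above the worktop (40 x 40 mm inside; row nearer to the shaft, lowest mixer x); axes as the mixer's
- cell_1 (a point): centre of the floor of tray cell 1, 32 mm above the worktop (40 x 40 mm inside; row nearer to the shaft, middle mixer x); axes as the mixer's
- cell_2 (a point): centre of the floor of tray cell 2, 32 mm above the worktop (40 x 40 mm inside; row nearer to the shaft, highest mixer x); axes as the mixer's
- cell_3 (a point): centre of the floor of tray cell 3, 32 mm above the worktop (40 x 40 mm inside; row farther from the shaft, lowest mixer x); axes as the mixer's
- cell_4 (a point): centre of the floor of tray cell 4, 32 mm above the worktop (40 x 40 mm inside; row farther from the shaft, middle mixer x); axes as the mixer's
- cell_5 (a point): centre of the floor of tray cell 5, 32 mm above the worktop (40 x 40 mm inside; row farther from the shaft, highest mixer x); axes as the mixer's
- vial_1: stoppered medicine vial, round, 29 mm across, 55 mm high with its cap (straight sides to 48 mm), 28 g; starts standing on the worktop. Origin: centre of its underside, z to the cap. May be absent (then None)
- vial_2: stoppered medicine vial, round, 29 mm across, 55 mm high with its cap (straight sides to 48 mm), 28 g; starts standing on the worktop. Origin: centre of its underside, z to the cap. May be absent (then None)
- vial_3: stoppered medicine vial, round, 29 mm across, 55 mm high with its cap (straight sides to 48 mm), 28 g; starts standing on the worktop. Origin: centre of its underside, z to the cap. May be absent (then None)
- vial_4: stoppered medicine vial, round, 29 mm across, 55 mm high with its cap (straight sides to 48 mm), 28 g; starts standing on the worktop. Origin: centre of its underside, z to the cap. May be absent (then None)
- vial_5: stoppered medicine vial, round, 29 mm across, 55 mm high with its cap (straight sides to 48 mm), 28 g; starts standing on the worktop. Origin: centre of its underside, z to the cap. May be absent (then None)
- vial_6: stoppered medicine vial, round, 29 mm across, 55 mm high with its cap (straight sides to 48 mm), 28 g; starts standing on the worktop. Origin: centre of its underside, z to the cap. May be absent (then None)
- tape: bystander: brown tape roll lying flat, 96 mm across, 24 mm high; origin centre of underside
- small_carton: bystander: small printed medicine carton, 43 x 99 x 60 mm; origin centre of underside
- gel_pump: bystander: pump bottle of hand gel, 60 x 77 x 173 mm; origin centre of underside
- calc: bystander: desk calculator, 112 x 68 x 12 mm; origin centre of underside
Things that resemble listed ones, but are neither listed nor needed, are in the scene too. Leave any purple look-alike of the lever alone.

How it is judged:
By the outcome, as a careful person would: the job done as asked, in the order asked, and still so for the second after the job is handed in, with the robot touching nothing.
Of vial_1, vial_2, vial_3, vial_4, vial_5, vial_6 only 4 to 6 are there at a start; the rules pass over those that are not, and their reading is None.
At some moment in a run one of lever may be knocked a few centimetres aside while the robot is not near it.
It also fails if it takes over 210 s, if anything falls off the work surface, if the arm or the gripper's body presses on something with over 40 N, if the wrist force passes 120 N, or if a joint passes its speed limit or range.

## Working session

There is one attempt and no reset: what is moved stays moved. The work goes in short steps, Python scripts to look and compute and a tool call to move; the robot and the scene stay as the last step left them, time stands still between calls to the robot, and variables do not carry over. Pictures are saved under pics/ and viewed, and the job is handed in when it is done.

Besides the shell and the picture viewer there is one more tool, called after ">>>" in YAML: its name, and indented under it one key for each argument. arm_command: Moves the arm, as the interface text tells. Its arguments: {"type":"object","properties":{"steps":{"type":"array","items":{"type":"array"}},"force":{"type":"number"}},"required":["steps"]}

```bash
ls; mkdir -p pics
python3 - <<'E'
from cell import manip
import cv2,numpy as np
print(manip.read_state())
for n in ("scene","top"):
    im,d=manip.camera(n); cv2.imwrite(f"pics/{n}0.png",im[:,:,::-1]); np.save(f"pics/{n}0.npy",d); print(n,manip.calibration(n))
print(manip.calibration("wrist"),manip.tcp_to_grasp)
E
```

```text
pics
{'clock': 0.0, 'joints': array([-1.37459587e+00,  3.00472990e-01,  1.52160137e+00, -8.04245376e-06,
        1.32065848e+00, -6.66023456e-02]), 'qd': array([-0.00046476,  0.00056338, -0.0008451 , -0.00041775,  0.00020998,
        0.00072008]), 'effort': array([ 1.25940158e-03, -5.31804264e+01, -3.52738094e+01,  7.08442647e-02,
        2.44195590e-02, -9.08706420e-05]), 'eef_pos': array([ 142.82642943, -530.86151457,  204.87669992]), 'eef_rot': array([-3.14152454e+00,  1.13817576e-03, -1.30799149e+00]), 'wrist_force': array([ 0.22133806, -1.0959507 , -0.04377075]), 'moment': array([0.01857204, 0.00506373, 0.02012669]), 'finger_gap': 94.07764882689546}
scene {'fx': 494.43946137157906, 'fy': 494.43946137157906, 'cx': 244.47588987676033, 'cy': 193.89112429725728, 'R': array([[ 0.06405603, -0.99783636,  0.01481317],
       [-0.65504139, -0.05323946, -0.75371502],
       [ 0.7528729 ,  0.03857675, -0.65703443]]), 't': array([ -87.92510958,  418.88238716, 1412.82305848])}
top {'fx': 425.1120168116011, 'fy': 425.1120168116011, 'cx': 250.2754294674042, 'cy': 189.9097891627398, 'R': array([[-0.01984347, -0.99963899, -0.01811422],
       [-0.9845831 ,  0.02268747, -0.17343992],
       [ 0.17378828,  0.01439331, -0.98467785]]), 't': array([ -29.91906107,  574.03397181, 1347.59042767])}
{'fx': 278.7699456303036, 'fy': 278.7699456303036, 'cx': 256.1519060118874, 'cy': 193.1716926383402, 'tool_from_camera': array([[ 9.99999444e-01, -1.05279901e-03, -5.62116240e-05,
         2.27954731e-01],
       [ 1.02627533e-03,  9.59823971e-01,  2.80600947e-01,
        -7.98493189e+01],
       [-2.41463136e-04, -2.80600849e-01,  9.59824518e-01,
        -1.79992697e+02],
       [ 0.00000000e+00,  0.00000000e+00,  0.00000000e+00,
         1.00000000e+00]])} 18.8
```

View pics/scene0.png

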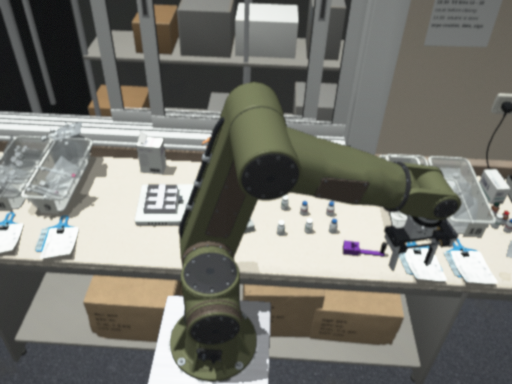

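View pics/top0.png

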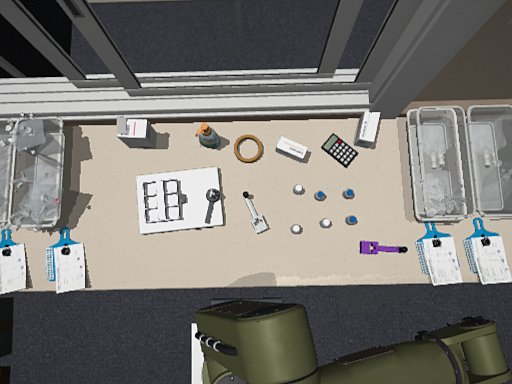

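Run:
```python
import cv2
im=cv2.imread("pics/top0.png")
cv2.imwrite("pics/c1.png",cv2.resize(im[155:270,125:425],None,fx=2.66,fy=2.66,interpolation=cv2.INTER_CUBIC))
cv2.imwrite("pics/c2.png",cv2.resize(im[160:240,130:275],None,fx=5.5,fy=5.5,interpolation=cv2.INTER_CUBIC))
im=cv2.imread("pics/scene0.png")
cv2.imwrite("pics/c3.png",cv2.resize(im[170:270,230:430],None,fx=4,fy=4,interpolation=cv2.INTER_CUBIC))
```

```text
(no output)
```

View pics/c1.png

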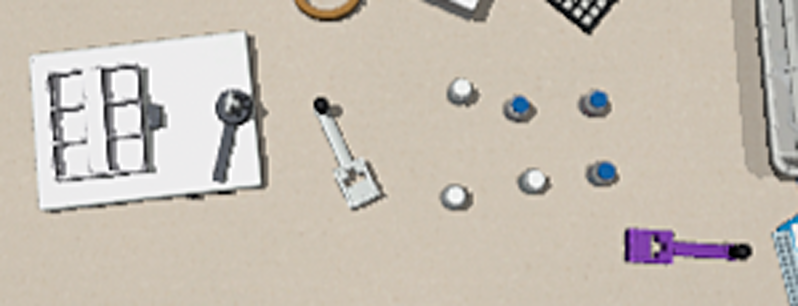

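View pics/c2.png

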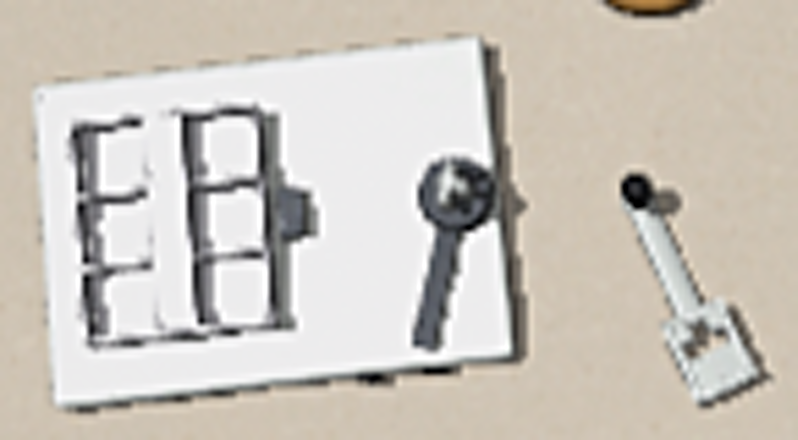

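View pics/c3.png

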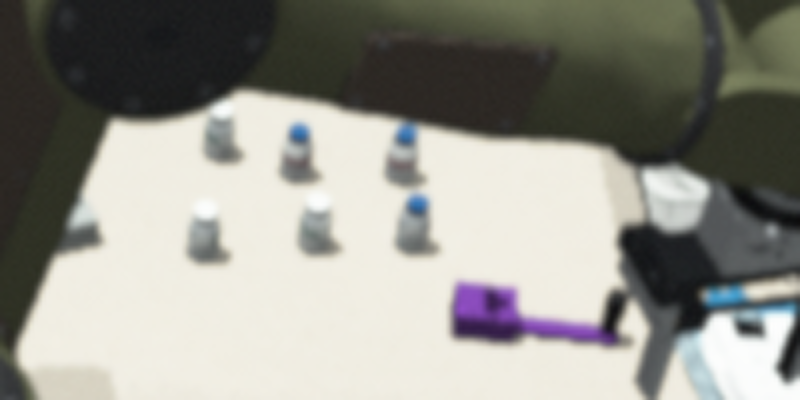

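```bash
cat > h.py <<'E'
import numpy as np,cv2
from cell import manip
from scipy.spatial.transform import Rotation as Ro
def top(u,v,z,name="top"):
    c=manip.calibration(name);R=np.array(c["R"]);t=np.array(c["t"])
    d=R.T@np.array([(u-c["cx"])/c["fx"],(v-c["cy"])/c["fy"],1]);o=-R.T@t
    return o+d*(z-o[2])/d[2]
def proj(X,name="top"):
    c=manip.calibration(name);p=np.array(c["R"])@X+np.array(c["t"]);return c["fx"]*p[0]/p[2]+c["cx"],c["fy"]*p[1]/p[2]+c["cy"]
def wpose(st):
    T=np.eye(4);T[:3,:3]=Ro.from_euler("xyz",st["eef_rot"]).as_matrix();T[:3,3]=st["eef_pos"]
    c=manip.calibration("wrist");return c,T@np.array(c["tool_from_camera"])
def wr(u,v,z,st):
    c,T=wpose(st)
    d=T[:3,:3]@np.array([(u-c["cx"])/c["fx"],(v-c["cy"])/c["fy"],1]);o=T[:3,3]
    return o+d*(z-o[2])/d[2]
def wproj(X,st):
    c,T=wpose(st);p=np.linalg.inv(T)@np.append(X,1);return c["fx"]*p[0]/p[2]+c["cx"],c["fy"]*p[1]/p[2]+c["cy"]
def delta(x,y,z,yaw,st=None):
    "shift in cm along tool axes (down-pointing), turn rad about tool z"
    st=st or manip.read_state();R=Ro.from_euler("xyz",st["eef_rot"]).as_matrix()
    d=R.T@(np.array([x,y,z])-st["eef_pos"])/10
    y0=st["eef_rot"][2]; dy=(y0-yaw+np.pi)%(2*np.pi)-np.pi
    d2=Ro.from_euler("xyz",[np.pi,0,yaw]).as_matrix().T@(np.array([x,y,z])-st["eef_pos"])/10
    print("now",np.round(st["eef_pos"],1),np.round(st["eef_rot"],4),"delta",np.round(d,2),"if turned first",np.round(d2,2),"turn",round(dy,4))
def shot(name,fn):
    st=manip.read_state();im,d=manip.camera(name);cv2.imwrite(f"pics/{fn}.png",im[:,:,::-1]);np.savez(f"pics/{fn}.npz",d=d,**st);return st,im,d
E
python3 - <<'E'
from h import *
im=cv2.imread("pics/top0.png").astype(int);d=np.load("pics/top0.npy")
b,g,r=im[:,:,0],im[:,:,1],im[:,:,2]
m=((abs(r-b)<12)&(r>215)).astype(np.uint8); m[:,:130]=0;m[:,230:]=0;m[:160]=0;m[240:]=0
m=cv2.morphologyEx(m,cv2.MORPH_CLOSE,np.ones((25,25)))
cs=max(cv2.findContours(m,0,2)[0],key=cv2.contourArea);rc=cv2.minAreaRect(cs);bx=cv2.boxPoints(rc);print(rc,bx)
for p in bx: print(np.round(top(*p,28),1))
# vial blobs
hsv=cv2.cvtColor(im.astype(np.uint8),cv2.COLOR_BGR2HSV)
blue=((hsv[...,0]>95)&(hsv[...,0]<125)&(hsv[...,1]>120)).astype(np.uint8)
wh=((abs(r-b)<18)&(r>205)).astype(np.uint8)
for n,mm in(("blue",blue),("white",wh)):
    q,l,s,c=cv2.connectedComponentsWithStats(mm)
    for i in range(1,q):
        if 280<c[i][0]<365 and 175<c[i][1]<240 and s[i][4]>8: print(n,s[i],c[i],np.round(top(*c[i],55),1))
for p in [(248,194),(257,220),(212.5,195)]: print(p,np.round(top(*p,30),1))
for name,p in dict(calc=(340,150),carton=(293,148),tape=(249,149)).items(): print(name,top(*p,10)[:2])
E
```

```text
((178.03050231933594, 199.77438354492188), (57.42439270019531, 83.15493774414062), 83.6598129272461) [[133.5366  175.82925]
 [216.18294 166.64633]
 [222.5244  223.71951]
 [139.87807 232.90244]]
[634.5 351.3  28. ]
[659.5  71.6  28. ]
[466.1  51.9  28. ]
[441.6 324.9  28. ]
blue [347 190   6   5  27] [349.59259259 192.07407407] [ 557.7 -365.7   55. ]
blue [318 192   6   5  27] [320.22222222 194.03703704] [ 553.4 -270.    55. ]
blue [350 216   6   6  30] [352.5 218.8] [ 470.3 -369.8   55. ]
white [296 185   6   6  28] [298.32142857 187.32142857] [ 577.3 -199.6   55. ]
white [324 219   6   7  29] [326.17241379 221.72413793] [ 462.7 -284.7   55. ]
white [293 225   6   6  28] [295.78571429 227.92857143] [ 444.8 -186.3   55. ]
(248, 194) [563.1 -34.1  30. ]
(257, 220) [475.7 -62.1  30. ]
(212.5, 195) [562.4  84.3  30. ]
calc [ 712.02638404 -351.75029511]
carton [ 723.10646018 -191.31707583]
tape [723.31801818 -40.07888053]
```

```bash
python3 -c "
from h import *
delta(520,-270,205,-1.48)"
```

```text
now [ 142.8 -530.9  204.9] [-3.1415e+00  1.0000e-03 -1.3080e+00] delta [-1.54e+01 -4.32e+01  1.00e-02] if turned first [-2.256e+01 -3.993e+01 -1.000e-02] turn 0.172
```

>>> arm_command:
  steps:
    - [1,[0,0,0],0.086]
    - [1,[0,0,0],0.086]
    - [1,[-2,-3.5,0],0]
    - [1,[-2,-3.5,0],0]
    - [1,[-2,-3.5,0],0]

```text
clock: 0.52
eef_pos: [242.6, -460.8, 205.0]
eef_rot: [3.141, 0.001, -1.482]
wrist_force: [0.7, -0.6, -0.2]
finger_gap: 93.8
```

>>> arm_command:
  steps:
    - [1,[-2,-3.5,0],0]
    - [1,[-2,-3.5,0],0]
    - [1,[-2,-3.5,0],0]
    - [1,[-2,-3.5,0],0]
    - [1,[-2,-3.5,0],0]

```text
clock: 0.93
eef_pos: [408.5, -344.8, 205.3]
eef_rot: [3.141, 0.0, -1.48]
wrist_force: [0.4, -0.5, 1.0]
finger_gap: 93.6
```

>>> arm_command:
  steps:
    - [1,[-2.2,-3.4,0],0]
    - [1,[-2.2,-3.4,0],0]
    - [1,[-2,-3,0],0]
    - [1,[0,0,0],0]
    - [1,[0,0,0],0]

```text
clock: 1.35
eef_pos: [499.8, -272.4, 204.8]
eef_rot: [3.141, 0.001, -1.477]
wrist_force: [-0.3, -0.2, 0.2]
finger_gap: 94.0
```

```bash
python3 -c "
from h import *
delta(520,-270,205,-1.48)
shot('wrist','w1')"
```

```text
now [ 499.8 -272.4  204.8] [ 3.1406e+00  7.0000e-04 -1.4772e+00] delta [-0.05 -2.04 -0.03] if turned first [-0.06 -2.04 -0.02] turn 0.0028
```

View pics/w1.png

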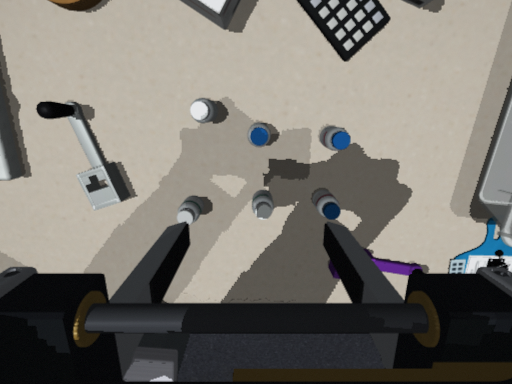

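```bash
cat >> h.py <<'E'
def cloud(fn):
    f=np.load(f"pics/{fn}.npz");d=f["d"];st={"eef_pos":f["eef_pos"],"eef_rot":f["eef_rot"]}
    c,T=wpose(st);v,u=np.mgrid[0:d.shape[0],0:d.shape[1]]
    P=np.stack([(u-c["cx"])/c["fx"]*d,(v-c["cy"])/c["fy"]*d,d],-1)@T[:3,:3].T+T[:3,3]
    P[d<=0]=np.nan
    return P,st
E
python3 - <<'E'
from h import *
P,st=cloud("w1")
m=((P[...,2]>48)&(P[...,2]<62)).astype(np.uint8)
n,l,s,c=cv2.connectedComponentsWithStats(m)
for i in range(1,n):
    if s[i][4]>40:
        q=P[l==i];print(s[i],np.round(np.median(q,0),1),np.round((np.percentile(q,3,0)+np.percentile(q,97,0))/2,1),np.round(np.ptp(q,0),0),'ray',np.round(wr(*c[i],55,st),1))
print("table",np.nanmedian(P[20:100,270:300,2]))
E
```

```text
[194   0  37  18 338] [ 678.5 -215.5   59.9] [ 678.1 -210.9   55.3] [17. 37. 14.] ray [ 679.3 -213.3   55. ]
[190 101  20  19 295] [ 574.9 -201.8   55.9] [ 574.7 -201.6   53.7] [20. 21. 10.] ray [ 574.8 -201.6   55. ]
[ 37 102  22  17 298] [559.4 -30.3  56.6] [558.9 -28.4  54. ] [18. 19. 12.] ray [559.3 -29.3  55. ]
[251 127  18  19 259] [ 552.4 -271.4   56.1] [ 552.5 -271.4   55.9] [20. 20. 10.] ray [ 552.3 -271.4   55. ]
[331 131  20  19 285] [ 556.7 -366.3   56. ] [ 556.5 -366.8   53.4] [21. 21. 10.] ray [ 556.6 -366.6   55. ]
[491 156  21  69 411] [ 515.  -574.9   54.6] [ 514.6 -575.    55. ] [84. 17. 14.] ray [ 514.1 -574.7   55. ]
[255 203  17  17 236] [ 461.3 -285.5   55.9] [ 460.7 -285.4   53.1] [20. 21. 10.] ray [ 461.1 -285.4   55. ]
[323 202  18  18 237] [ 469.  -370.3   55.8] [ 468.6 -370.9   53.4] [20. 20. 10.] ray [ 468.9 -370.7   55. ]
[177 209  18  16 209] [ 444.8 -189.2   55.9] [ 444.5 -188.5   53. ] [18. 21. 10.] ray [ 444.8 -188.7   55. ]
table 0.8013432807152014
```

```bash
python3 -c "
from h import *
delta(574.8,-201.6,95,-1.48)"
```

```text
now [ 499.  -273.4  205. ] [ 3.1407e+00  5.0000e-04 -1.4788e+00] delta [-6.45 -8.22 10.99] if turned first [-6.47 -8.2  11.  ] turn 0.0012
```

>>> arm_command:
  steps:
    - [0.6,[-1.6,-2.0,2.7],0]
    - [0.6,[-1.6,-2.0,2.7],0]
    - [0.6,[-1.6,-2.1,2.8],0]
    - [0.6,[-1.65,-2.1,2.8],0]
    - [0.6,[0,0,0],0]
  force: 15

```text
clock: 1.82
eef_pos: [573.9, -199.6, 89.5]
eef_rot: [3.135, 0.004, -1.479]
wrist_force: [-0.2, -0.3, -1.8]
finger_gap: 63.8
```

```bash
python3 -c "
from h import *
delta(574.8,-201.6,27,-1.48)"
```

```text
now [ 573.9 -199.6   89.5] [ 3.1348  0.0041 -1.479 ] delta [ 0.23 -0.11  6.25] if turned first [ 0.21 -0.07  6.25] turn 0.001
```

>>> arm_command:
  steps:
    - [0.6,[0.2,0,2.0],0]
    - [0.6,[0,0,2.0],0]
    - [0.6,[0,0,2.0],0]
    - [0.6,[0,0,0],0]
    - [0.6,[0,0,0],0]

```text
clock: 2.23
eef_pos: [574.2, -205.2, 35.7]
eef_rot: [3.141, 0.0, -1.481]
wrist_force: [-0.3, -0.8, 0.8]
finger_gap: 56.5
```

```bash
python3 -c "
from h import *
delta(574.8,-201.6,27,-1.48)"
```

```text
now [ 574.2 -205.2   35.7] [ 3.1405e+00  5.0000e-04 -1.4815e+00] delta [-0.35 -0.1   0.87] if turned first [-0.35 -0.1   0.87] turn -0.0015
```

>>> arm_command:
  steps:
    - [0.6,[-0.35,-0.1,0.8],0]
    - [0.6,[0,0,0],0]
    - [0.2,[0,0,0],0]
    - [0.2,[0,0,0],0]
    - [0.2,[0,0,0],0]

```text
clock: 2.65
eef_pos: [575.9, -200.6, 28.1]
eef_rot: [-3.141, -0.0, -1.48]
wrist_force: [-0.7, -0.2, 0.9]
finger_gap: 39.8
```

>>> arm_command:
  steps:
    - [0.2,[0,0,0],0]
    - [0.2,[0,0,0],0]
    - [0.2,[0,0,0],0]

```text
clock: 2.9
eef_pos: [575.8, -200.5, 27.7]
eef_rot: [-3.141, -0.0, -1.48]
wrist_force: [-0.6, 0.0, 2.4]
finger_gap: 28.9
```

>>> arm_command:
  steps:
    - [0.2,[0,0,-3.5],0]
    - [0.2,[0,0,-3.5],0]
    - [0.2,[-1.5,0,-3.5],0]
    - [0.2,[-3.5,0,-2],0]
    - [0.2,[-3.5,0,-2],0]

```text
clock: 3.32
eef_pos: [567.8, -115.6, 174.2]
eef_rot: [-3.14, -0.001, -1.482]
wrist_force: [1.4, -0.1, -0.5]
finger_gap: 28.5
```

>>> arm_command:
  steps:
    - [0.2,[-3.7,0,-1],0]
    - [0.2,[-3.7,0,-1],0]
    - [0.2,[-3.7,0,-1],0]
    - [0.2,[-3.7,0,0],0]
    - [0.2,[-3.7,0,0],0]

```text
clock: 3.73
eef_pos: [550.9, 70.1, 203.2]
eef_rot: [-3.14, -0.0, -1.48]
wrist_force: [0.5, -0.9, -0.3]
finger_gap: 28.3
```

>>> arm_command:
  steps:
    - [0.2,[-3.7,0,0],0]
    - [0.2,[-3.7,0,0],0]
    - [0.2,[-3,0,0],0]
    - [0.2,[0,0,0],0]
    - [0.2,[0,0,0],0]

```text
clock: 4.15
eef_pos: [541.4, 173.1, 202.3]
eef_rot: [3.141, -0.0, -1.477]
wrist_force: [0.1, 0.1, -1.0]
finger_gap: 28.9
```

```bash
python3 -c "
from h import *
delta(550,200,145,-1.48)
shot('wrist','w2')"
```

```text
now [541.4 173.1 202.3] [ 3.1413e+00 -1.0000e-04 -1.4775e+00] delta [-2.6  -1.11  5.73] if turned first [-2.6  -1.1   5.73] turn 0.0025
```

View pics/w2.png

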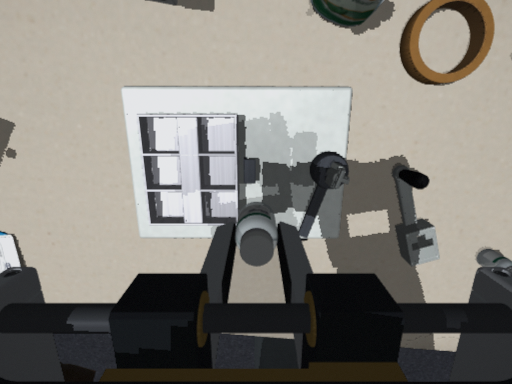

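Run:
```python
from h import *
P,st=cloud("w2");Z=P[...,2]
def rect(m,nm):
    m=m.astype(np.uint8);m=cv2.morphologyEx(m,cv2.MORPH_OPEN,np.ones((2,2)))
    n,l,s,c=cv2.connectedComponentsWithStats(m)
    i=1+np.argmax(s[1:,4]);q=P[l==i][:,:2].astype(np.float32);r=cv2.minAreaRect(q);print(nm,s[i],r);return r
roi=np.zeros(Z.shape,bool);roi[80:245,115:360]=1
rect(roi&(Z>20)&(Z<36),"base");rect(roi&(Z>50)&(Z<62)&(np.arange(512)[None]<245),"tray")
for lo,hi in((45,56),(70,95)):
    m=roi&(Z>lo)&(Z<hi);m[:,:290]=0
    q=P[m];print(lo,len(q),np.median(q,0),q.min(0),q.max(0))
    (x,y),r=cv2.minEnclosingCircle(q[:,:2].astype(np.float32));print(x,y,r)
# edges of base from image: right/left corners
for p in [(124,88),(351,88),(338,240),(140,238)]: print(p,wr(*p,28,st)[:2])
for p in [(137,114),(238,114),(150,224),(238,225)]: print(p,wr(*p,56,st)[:2])
im=cv2.imread("pics/w2.png");cv2.imwrite("pics/c4.png",cv2.resize(im[130:260,230:460],None,fx=3.4,fy=3.4,interpolation=cv2.INTER_CUBIC))
```

```text
base [  122    87   232   153 17076] ((542.0895385742188, 196.2354736328125), (209.2969970703125, 299.4121398925781), 5.447749137878418)
tray [ 138  116  102  111 3717] ((551.1804809570312, 281.3492736816406), (122.013916015625, 150.08477783203125), 35.49485778808594)
45 639 [565.0203796   90.29066166  50.71790306] [538.31475209  61.8409627   45.0243605 ] [581.04058257 105.29172037  55.83294501]
559.4489135742188 83.09542083740234 22.20272445678711
70 302 [559.91226775  84.02842705  82.88597665] [546.23847778  69.89227997  70.05498097] [572.31400967  89.45991723  89.4087691 ]
559.1266479492188 82.48323059082031 13.207585334777832
(124, 88) [633.46451508 339.27343546]
(351, 88) [658.41318298  69.74467897]
(338, 240) [460.69427994  50.57072946]
(140, 238) [438.40541116 325.04275377]
(137, 114) [606.14943711 313.22721194]
(238, 114) [616.62512092 200.01493251]
(150, 224) [473.41460617 300.56691638]
(238, 225) [482.25864788 190.05518811]
```

View pics/c4.png

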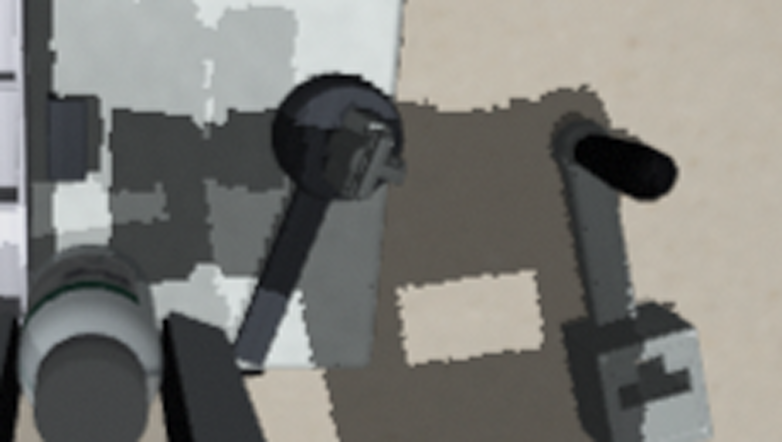

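```bash
cat >> h.py <<'E'
TH=0.088;TC=np.array([544.5,251.7]);XD=np.array([np.cos(TH),np.sin(TH)]);YD=np.array([-XD[1],XD[0]])
def cell(i): return TC+XD*(i%3-1)*43+YD*(-32 if i<3 else 32)
E
python3 -c "
from h import *
delta(*cell(5),130,-1.4828)"
```

```text
now [541.6 172.  202.3] [ 3.1413e+00 -2.0000e-04 -1.4790e+00] delta [-11.09  -5.33   7.23] if turned first [-11.11  -5.29   7.23] turn 0.0038
```

>>> arm_command:
  steps:
    - [0.2,[-2.8,-1.3,1.5],0.004]
    - [0.2,[-2.8,-1.3,1.8],0]
    - [0.2,[-2.8,-1.4,1.9],0]
    - [0.2,[-2.7,-1.3,2.0],0]
    - [0.2,[0,0,0],0]

```text
clock: 4.62
eef_pos: [584.3, 288.9, 124.9]
eef_rot: [3.135, -0.002, -1.483]
wrist_force: [-1.0, -0.6, -1.7]
finger_gap: 28.8
```

>>> arm_command:
  steps:
    - [0.2,[0,0,0],0]
    - [0.2,[0,0,0],0]

```text
clock: 4.78
eef_pos: [585.3, 285.8, 130.9]
eef_rot: [-3.141, -0.0, -1.485]
wrist_force: [-0.0, -0.9, -0.2]
finger_gap: 28.5
```

```bash
python3 -c "
from h import *
delta(*cell(5),61,-1.4828)"
```

```text
now [585.3 285.8 130.9] [-3.1413e+00 -1.0000e-04 -1.4852e+00] delta [-0.16  0.07  6.99] if turned first [-0.16  0.06  6.99] turn -0.0024
```

Slight overshoot, settling. Down, settle, check, release.

>>> arm_command:
  steps:
    - [0.2,[-0.1,0,2.5],0]
    - [0.2,[0,0,2.5],0]
    - [0.2,[0,0,1.5],0]
    - [0.2,[0,0,0.4],0]
    - [0.2,[0,0,0],0]

```text
clock: 5.2
eef_pos: [585.0, 286.9, 62.0]
eef_rot: [-3.142, -0.0, -1.485]
wrist_force: [-0.5, -1.1, 0.8]
finger_gap: 28.6
```

>>> arm_command:
  steps:
    - [0.2,[0,0,0],0]
    - [0.2,[0,0,0],0]

```text
clock: 5.37
eef_pos: [585.6, 288.1, 63.5]
eef_rot: [-3.139, 0.001, -1.484]
wrist_force: [0.3, 0.3, -0.3]
finger_gap: 28.6
```

>>> arm_command:
  steps:
    - [0.2,[0,0,0.3],0]
    - [0.2,[0,0,0],0]
    - [0.45,[0,0,0],0]
    - [0.45,[0,0,0],0]
    - [0.45,[0,0,0],0]

```text
clock: 5.78
eef_pos: [584.7, 288.2, 58.4]
eef_rot: [3.141, -0.0, -1.484]
wrist_force: [0.4, 0.0, -0.9]
finger_gap: 41.7
```

>>> arm_command:
  steps:
    - [0.45,[0,0,-2],0]
    - [0.45,[0,0,-3],0]
    - [0.45,[0,0,-3.5],0]
    - [0.5,[3,0,-1],0]
    - [0.5,[3.5,0,0],0]

```text
clock: 6.2
eef_pos: [591.2, 224.6, 157.0]
eef_rot: [-3.136, 0.001, -1.481]
wrist_force: [1.3, -0.2, -1.2]
finger_gap: 46.7
```

```bash
python3 -c "
from h import *
delta(552.4,-271.4,150,-1.4828)
shot('wrist','w3')"
```

```text
now [591.2 224.6 157. ] [-3.1362e+00  1.4000e-03 -1.4809e+00] delta [49.05  8.32  0.59] if turned first [49.07  8.22  0.7 ] turn 0.0019
```

View pics/w3.png

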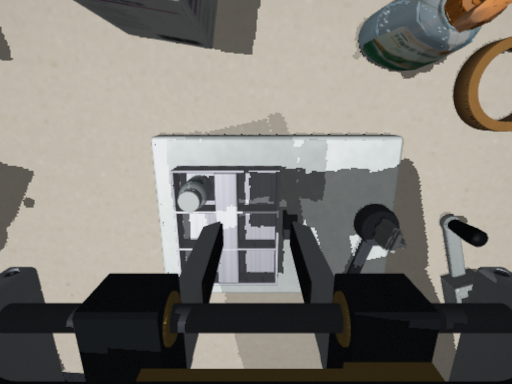

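>>> arm_command:
  steps:
    - [0.6,[4.0,0.6,0],0]
    - [0.6,[4.0,0.6,0],0]
    - [0.6,[4.0,0.7,0],0]
    - [0.6,[4.0,0.7,0],0]
    - [0.6,[4.0,0.7,0],0]

```text
clock: 6.67
eef_pos: [574.2, 19.5, 153.4]
eef_rot: [3.141, -0.0, -1.484]
wrist_force: [0.9, -0.4, -1.0]
finger_gap: 56.8
```

>>> arm_command:
  steps:
    - [0.6,[4.0,0.7,0],0]
    - [0.6,[4.0,0.7,0],0]
    - [0.6,[4.0,0.7,0],0]
    - [0.6,[4.0,0.7,0],0]
    - [0.6,[4.0,0.7,0.5],0]

```text
clock: 7.08
eef_pos: [557.0, -183.0, 149.2]
eef_rot: [-3.14, -0.001, -1.484]
wrist_force: [1.2, -0.2, 1.0]
finger_gap: 56.5
```

>>> arm_command:
  steps:
    - [0.6,[3.0,0.5,1],0]
    - [0.6,[2.0,0.4,1],0]
    - [0.6,[1.0,0.2,1],0]
    - [0.6,[0,0,0],0]
    - [0.6,[0,0,0],0]

```text
clock: 7.5
eef_pos: [551.4, -241.0, 118.0]
eef_rot: [3.141, 0.001, -1.484]
wrist_force: [0.5, 0.7, -0.1]
finger_gap: 56.4
```

```bash
python3 -c "
from h import *
delta(552.4,-271.4,27,-1.4828)"
```

```text
now [ 551.4 -241.   118. ] [ 3.1405e+00  9.0000e-04 -1.4842e+00] delta [3.05 0.15 9.09] if turned first [3.04 0.17 9.1 ] turn -0.0014
```

>>> arm_command:
  steps:
    - [0.6,[1.7,0.1,1],0]
    - [0.6,[1.35,0.05,1],0]
    - [0.6,[0,0,1],0]
    - [0.6,[0,0,0.5],0]
    - [0.6,[0,0,0],0]

```text
clock: 7.92
eef_pos: [552.3, -271.0, 81.9]
eef_rot: [3.14, 0.002, -1.484]
wrist_force: [0.4, 0.6, -0.4]
finger_gap: 56.1
```

```bash
python3 -c "
from h import *
delta(552.4,-271.4,27,-1.4828)"
```

```text
now [ 552.3 -271.    81.9] [ 3.1395e+00  1.5000e-03 -1.4835e+00] delta [ 0.05 -0.02  5.49] if turned first [ 0.04 -0.01  5.49] turn -0.0007
```

>>> arm_command:
  steps:
    - [0.6,[0,0,2.5],0]
    - [0.6,[0,0,2],0]
    - [0.6,[0,0,0.9],0]
    - [0.6,[0,0,0],0]
    - [0.2,[0,0,0],0]

```text
clock: 8.33
eef_pos: [553.0, -271.9, 30.1]
eef_rot: [-3.141, -0.0, -1.484]
wrist_force: [0.2, -0.5, -0.1]
finger_gap: 52.6
```

>>> arm_command:
  steps:
    - [0.2,[0,0,0],0]
    - [0.2,[0,0,0],0]
    - [0.2,[0,0,0],0]
    - [0.2,[0,0,0],0]
    - [0.2,[0,0,0],0]

```text
clock: 8.75
eef_pos: [553.0, -272.4, 30.2]
eef_rot: [-3.141, -0.001, -1.484]
wrist_force: [-0.2, -0.0, 4.8]
finger_gap: 28.5
```

>>> arm_command:
  steps:
    - [0.2,[0,0,-3],0]
    - [0.2,[0,0,-3.5],0]
    - [0.2,[-2,-0.1,-3],0]
    - [0.2,[-3.5,-0.3,-1.5],0]
    - [0.2,[-4,-0.3,0],0]

```text
clock: 9.17
eef_pos: [552.5, -177.5, 143.4]
eef_rot: [-3.136, -0.003, -1.486]
wrist_force: [1.2, 0.5, 0.0]
finger_gap: 28.8
```

>>> arm_command:
  steps:
    - [0.2,[-4,-0.3,0],0]
    - [0.2,[-4,-0.3,0],0]
    - [0.2,[-4,-0.3,0],0]
    - [0.2,[-4,-0.3,0],0]
    - [0.2,[-4,-0.3,0],0]

```text
clock: 9.58
eef_pos: [548.6, 25.4, 139.7]
eef_rot: [-3.141, -0.0, -1.484]
wrist_force: [-0.1, -0.3, 0.6]
finger_gap: 28.9
```

>>> arm_command:
  steps:
    - [0.2,[-4,-0.3,0],0]
    - [0.2,[-4,-0.3,0],0]
    - [0.2,[-4,-0.3,0],0]
    - [0.2,[-4,-0.3,0],0]
    - [0.2,[-3,-0.2,0],0]

```text
clock: 10.0
eef_pos: [546.0, 217.0, 139.6]
eef_rot: [-3.141, 0.0, -1.483]
wrist_force: [0.5, 0.2, 0.2]
finger_gap: 28.5
```

```bash
python3 -c "
from h import *
delta(*cell(4),64,-1.4828)"
```

```text
now [546.  217.  139.6] [-3.1413e+00  3.0000e-04 -1.4829e+00] delta [-6.67 -0.16  7.56] if turned first [-6.67 -0.16  7.56] turn -0.0001
```

>>> arm_command:
  steps:
    - [0.2,[-2.5,0,0],0]
    - [0.2,[-2.5,-0.1,0],0]
    - [0.2,[-1.6,0,0],0]
    - [0.2,[0,0,0],0]
    - [0.2,[0,0,0],0]

```text
clock: 10.42
eef_pos: [541.5, 280.1, 139.2]
eef_rot: [3.141, -0.0, -1.483]
wrist_force: [0.8, -0.2, -1.2]
finger_gap: 28.9
```

```bash
python3 -c "
from h import *
delta(*cell(4),63,-1.4828)"
```

```text
now [541.5 280.1 139.2] [ 3.1412e+00 -3.0000e-04 -1.4827e+00] delta [-0.34 -0.05  7.62] if turned first [-0.34 -0.05  7.62] turn 0.0001
```

>>> arm_command:
  steps:
    - [0.2,[-0.35,0,2],0]
    - [0.2,[0,0,2.5],0]
    - [0.2,[0,0,2.2],0]
    - [0.2,[0,0,0.5],0]
    - [0.2,[0,0,0],0]

```text
clock: 10.83
eef_pos: [541.1, 282.1, 66.3]
eef_rot: [3.139, -0.001, -1.485]
wrist_force: [0.0, -0.7, -0.2]
finger_gap: 28.2
```

>>> arm_command:
  steps:
    - [0.2,[0,0,0.3],0]
    - [0.2,[0,0,0],0]
    - [0.2,[0,0,0],0]

```text
clock: 11.08
eef_pos: [542.1, 283.4, 65.7]
eef_rot: [-3.14, 0.001, -1.484]
wrist_force: [-0.5, 0.6, -0.6]
finger_gap: 28.9
```

>>> arm_command:
  steps:
    - [0.2,[0,0,0.25],0]
    - [0.2,[0,0,0],0]
    - [0.45,[0,0,0],0]
    - [0.45,[0,0,0],0]
    - [0.45,[0,0,0],0]

```text
clock: 11.5
eef_pos: [541.5, 283.4, 62.1]
eef_rot: [-3.142, 0.0, -1.484]
wrist_force: [0.4, 0.3, -0.1]
finger_gap: 41.6
```

>>> arm_command:
  steps:
    - [0.45,[0,0,-2],0]
    - [0.45,[0,0,-3],0]
    - [0.45,[0,0,-3],0]
    - [0.5,[3,0.1,-1],0]
    - [0.5,[4,0.1,0],0]

```text
clock: 11.92
eef_pos: [546.3, 215.0, 155.1]
eef_rot: [-3.136, 0.001, -1.48]
wrist_force: [1.0, 0.1, 0.0]
finger_gap: 46.9
```

>>> arm_command:
  steps:
    - [0.6,[4,0.2,0],0]
    - [0.6,[4,0.2,0],0]
    - [0.6,[4,0.2,0],0]
    - [0.6,[4,0.2,0],0]
    - [0.6,[4,0.2,0],0]

```text
clock: 12.33
eef_pos: [552.7, 11.5, 152.2]
eef_rot: [-3.141, -0.0, -1.484]
wrist_force: [0.8, 1.0, 0.1]
finger_gap: 57.0
```

>>> arm_command:
  steps:
    - [0.6,[4,0.2,0],0]
    - [0.6,[4,0.2,0],0]
    - [0.6,[4,0.2,0],0]
    - [0.6,[4,0.2,0],0]
    - [0.6,[4,0.2,0],0]

```text
clock: 12.75
eef_pos: [560.0, -188.7, 152.2]
eef_rot: [-3.141, -0.0, -1.484]
wrist_force: [0.5, 0.6, 0.4]
finger_gap: 56.1
```

```bash
python3 -c "
from h import *
delta(461.1,-285.4,90,-1.4828)
delta(556.6,-366.5,90,-1.4828)"
```

```text
now [ 560.  -188.7  152.2] [-3.1414e+00 -1.0000e-04 -1.4840e+00] delta [ 8.77 10.69  6.21] if turned first [ 8.76 10.7   6.22] turn -0.0012
now [ 560.  -188.7  152.2] [-3.1414e+00 -1.0000e-04 -1.4840e+00] delta [17.68  1.88  6.22] if turned first [17.68  1.9   6.22] turn -0.0012
```

>>> arm_command:
  steps:
    - [0.6,[4,0.4,1],0]
    - [0.6,[4,0.4,1],0]
    - [0.6,[4,0.4,1],0]
    - [0.6,[3,0.4,1],0]
    - [0.6,[2,0.3,1],0]

```text
clock: 13.17
eef_pos: [555.3, -360.8, 101.2]
eef_rot: [3.141, -0.0, -1.486]
wrist_force: [-0.3, -0.6, 0.1]
finger_gap: 56.6
```

>>> arm_command:
  steps:
    - [0.6,[0,0,0.5],0]
    - [0.6,[0,0,0],0]

```text
clock: 13.33
eef_pos: [555.3, -357.9, 95.2]
eef_rot: [3.14, 0.002, -1.486]
wrist_force: [-0.3, 0.2, -0.0]
finger_gap: 56.4
```

```bash
python3 -c "
from h import *
delta(556.6,-366.5,28,-1.4828)"
```

```text
now [ 555.3 -357.9   95.2] [ 3.1398e+00  1.8000e-03 -1.4855e+00] delta [ 0.88 -0.07  6.72] if turned first [ 0.87 -0.05  6.72] turn -0.0027
```

>>> arm_command:
  steps:
    - [0.6,[0.85,-0.05,1],0]
    - [0.6,[0,0,2.2],0]
    - [0.6,[0,0,2.2],0]
    - [0.6,[0,0,1],0]
    - [0.6,[0,0,0],0]

```text
clock: 13.75
eef_pos: [556.8, -364.8, 30.7]
eef_rot: [3.139, 0.002, -1.483]
wrist_force: [0.6, 0.8, -0.3]
finger_gap: 56.3
```

>>> arm_command:
  steps:
    - [0.6,[0,0,0.3],0]
    - [0.2,[0,0,0],0]
    - [0.2,[0,0,0],0]
    - [0.2,[0,0,0],0]
    - [0.2,[0,0,0],0]

```text
clock: 14.17
eef_pos: [557.6, -366.4, 30.8]
eef_rot: [-3.141, -0.001, -1.484]
wrist_force: [-0.3, -0.7, 0.6]
finger_gap: 33.2
```

>>> arm_command:
  steps:
    - [0.2,[0,0,0],0]
    - [0.2,[0,0,0],0]

```text
clock: 14.33
eef_pos: [557.6, -366.3, 30.5]
eef_rot: [-3.141, -0.001, -1.484]
wrist_force: [-0.2, -0.3, 2.6]
finger_gap: 27.9
```

>>> arm_command:
  steps:
    - [0.2,[0,0,-3],0]
    - [0.2,[0,0,-3.5],0]
    - [0.2,[-2,0,-3],0]
    - [0.2,[-3.5,0,-1.5],0]
    - [0.2,[-4,0,0],0]

```text
clock: 14.75
eef_pos: [549.9, -272.2, 143.9]
eef_rot: [-3.136, -0.004, -1.486]
wrist_force: [1.3, 0.1, -0.1]
finger_gap: 28.7
```

>>> arm_command:
  steps:
    - [0.2,[-4,0,0],0]
    - [0.2,[-4,0,0],0]
    - [0.2,[-4,0,0],0]
    - [0.2,[-4,0,0],0]
    - [0.2,[-4,0,0],0]

```text
clock: 15.17
eef_pos: [531.2, -70.5, 140.1]
eef_rot: [-3.141, -0.0, -1.484]
wrist_force: [0.7, 0.5, -0.4]
finger_gap: 28.7
```

>>> arm_command:
  steps:
    - [0.2,[-4,0,0],0]
    - [0.2,[-4,0,0],0]
    - [0.2,[-4,0,0],0]
    - [0.2,[-4,0,0],0]
    - [0.2,[-4,0,0],0]

```text
clock: 15.58
eef_pos: [513.9, 128.9, 140.2]
eef_rot: [-3.141, 0.0, -1.484]
wrist_force: [0.7, 0.3, -0.6]
finger_gap: 28.7
```

>>> arm_command:
  steps:
    - [0.2,[-4,0,0],0]
    - [0.2,[-4,0,0],0]
    - [0.2,[-3,0,0],0]
    - [0.2,[-2,0,0],0]
    - [0.2,[0,0,0],0]

```text
clock: 16.0
eef_pos: [502.4, 259.7, 139.9]
eef_rot: [-3.142, 0.001, -1.481]
wrist_force: [-0.1, 0.6, -2.0]
finger_gap: 28.9
```

```bash
python3 -c "
from h import *
delta(*cell(3),64,-1.4828)"
```

```text
now [502.4 259.7 139.9] [-3.1415e+00  5.0000e-04 -1.4805e+00] delta [-2.02  0.17  7.59] if turned first [-2.03  0.18  7.59] turn 0.0023
```

>>> arm_command:
  steps:
    - [0.2,[-1.2,0.1,0.5],0]
    - [0.2,[-0.9,0.1,1],0]
    - [0.2,[0,0,1],0]
    - [0.2,[0,0,0],0]
    - [0.2,[0,0,0],0]

```text
clock: 16.42
eef_pos: [499.1, 276.5, 113.9]
eef_rot: [3.14, -0.001, -1.485]
wrist_force: [0.1, -0.8, 0.2]
finger_gap: 28.9
```

```bash
python3 -c "
from h import *
delta(*cell(3),64,-1.4828)"
```

```text
now [499.1 276.5 113.9] [ 3.1399e+00 -7.0000e-04 -1.4846e+00] delta [-0.34 -0.01  4.99] if turned first [-0.34 -0.    4.99] turn -0.0018
```

>>> arm_command:
  steps:
    - [0.2,[-0.3,0,2],0]
    - [0.2,[0,0,2],0]
    - [0.2,[0,0,1],0]
    - [0.2,[0,0,0.3],0]
    - [0.2,[0,0,0],0]

```text
clock: 16.83
eef_pos: [499.4, 279.7, 62.1]
eef_rot: [3.141, -0.0, -1.485]
wrist_force: [1.2, 0.0, -0.2]
finger_gap: 28.4
```

>>> arm_command:
  steps:
    - [0.2,[0,0,0],0]
    - [0.2,[0,0,0],0]

```text
clock: 17.0
eef_pos: [499.5, 280.1, 62.5]
eef_rot: [-3.141, 0.0, -1.484]
wrist_force: [0.1, 0.5, -0.2]
finger_gap: 28.4
```

>>> arm_command:
  steps:
    - [0.45,[0,0,0],0]
    - [0.45,[0,0,0],0]
    - [0.45,[0,0,0],0]
    - [0.45,[0,0,-2],0]
    - [0.45,[0,0,-3],0]

```text
clock: 17.42
eef_pos: [497.8, 279.6, 110.2]
eef_rot: [3.137, -0.002, -1.484]
wrist_force: [-0.1, 0.0, -0.1]
finger_gap: 42.3
```

>>> arm_command:
  steps:
    - [0.45,[0,0,-3],0]
    - [0.5,[3,0.5,-1],0]
    - [0.5,[4,0.6,0],0]
    - [0.6,[4,0.6,0],0]
    - [0.6,[4,0.6,0],0]

```text
clock: 17.83
eef_pos: [488.7, 127.4, 152.3]
eef_rot: [-3.141, 0.0, -1.483]
wrist_force: [0.9, -0.8, -0.2]
finger_gap: 55.1
```

>>> arm_command:
  steps:
    - [0.6,[4,0.6,0],0]
    - [0.6,[4,0.6,0],0]
    - [0.6,[4,0.6,0],0]
    - [0.6,[4,0.6,0],0]
    - [0.6,[4,0.6,0],0]

```text
clock: 18.25
eef_pos: [476.1, -74.9, 152.3]
eef_rot: [-3.141, -0.0, -1.484]
wrist_force: [0.3, -0.2, 0.1]
finger_gap: 56.5
```

>>> arm_command:
  steps:
    - [0.6,[4,0.6,0],0]
    - [0.6,[4,0.6,0],0]
    - [0.6,[4,0.6,1],0]
    - [0.6,[3,0.5,1],0]
    - [0.6,[1.5,0.3,1],0]

```text
clock: 18.67
eef_pos: [464.5, -243.0, 121.7]
eef_rot: [-3.141, -0.001, -1.486]
wrist_force: [-0.1, -0.4, -0.1]
finger_gap: 56.0
```

```bash
python3 -c "
from h import *
delta(461.1,-285.4,28,-1.4828)"
```

```text
now [ 464.5 -243.   121.7] [-3.1410e+00 -8.0000e-04 -1.4864e+00] delta [4.19 0.7  9.38] if turned first [4.19 0.71 9.37] turn -0.0036
```

>>> arm_command:
  steps:
    - [0.6,[2,0.3,1],0]
    - [0.6,[1.5,0.3,1],0]
    - [0.6,[0.7,0.1,1],0]
    - [0.6,[0,0,0.5],0]
    - [0.6,[0,0,0],0]

```text
clock: 19.08
eef_pos: [461.3, -281.5, 85.8]
eef_rot: [3.14, 0.001, -1.484]
wrist_force: [0.5, -0.4, -0.1]
finger_gap: 56.5
```

```bash
python3 -c "
from h import *
delta(461.1,-285.4,28,-1.4828)"
```

```text
now [ 461.3 -281.5   85.8] [ 3.1401e+00  1.4000e-03 -1.4843e+00] delta [0.4  0.05 5.78] if turned first [0.39 0.05 5.78] turn -0.0015
```

>>> arm_command:
  steps:
    - [0.6,[0.35,0,2.2],0]
    - [0.6,[0,0,2.2],0]
    - [0.6,[0,0,1.3],0]
    - [0.6,[0,0,0],0]
    - [0.4,[0,0,0],0]

```text
clock: 19.5
eef_pos: [462.3, -284.9, 30.4]
eef_rot: [3.141, 0.0, -1.483]
wrist_force: [0.6, -0.4, 0.2]
finger_gap: 52.6
```

>>> arm_command:
  steps:
    - [0.2,[0,0,0],0]
    - [0.2,[0,0,0],0]
    - [0.2,[0,0,0],0]
    - [0.2,[0,0,0],0]
    - [0.2,[0,0,0],0]

```text
clock: 19.92
eef_pos: [462.4, -285.8, 30.7]
eef_rot: [-3.141, -0.001, -1.484]
wrist_force: [0.2, 1.5, 6.3]
finger_gap: 28.3
```

>>> arm_command:
  steps:
    - [0.2,[0,0,-3],0]
    - [0.2,[0,0,-3.5],0]
    - [0.2,[-2,-0.7,-3],0]
    - [0.2,[-3.5,-1.2,-1.5],0]
    - [0.2,[-3.9,-1.35,0],0]

```text
clock: 20.33
eef_pos: [487.4, -189.6, 143.8]
eef_rot: [-3.136, -0.003, -1.487]
wrist_force: [0.7, -0.2, 0.2]
finger_gap: 28.6
```

>>> arm_command:
  steps:
    - [0.2,[-3.9,-1.35,0],0]
    - [0.2,[-3.9,-1.35,0],0]
    - [0.2,[-3.9,-1.35,0],0]
    - [0.2,[-3.9,-1.35,0],0]
    - [0.2,[-3.9,-1.35,0],0]

```text
clock: 20.75
eef_pos: [536.6, 13.0, 140.2]
eef_rot: [-3.141, -0.0, -1.484]
wrist_force: [1.1, -1.1, -0.7]
finger_gap: 28.7
```

>>> arm_command:
  steps:
    - [0.2,[-3.9,-1.35,0],0]
    - [0.2,[-3.9,-1.35,0],0]
    - [0.2,[-3.9,-1.35,0],0]
    - [0.2,[-3.9,-1.35,0],0]
    - [0.2,[-1.5,-0.5,0],0]

```text
clock: 21.17
eef_pos: [580.7, 190.9, 139.8]
eef_rot: [-3.141, 0.001, -1.481]
wrist_force: [-1.1, -0.2, 0.7]
finger_gap: 28.4
```

```bash
python3 -c "
from h import *
delta(*cell(2),64,-1.4828)"
```

```text
now [580.7 190.9 139.8] [-3.1414e+00  6.0000e-04 -1.4812e+00] delta [-3.17 -1.23  7.58] if turned first [-3.17 -1.23  7.58] turn 0.0016
```

>>> arm_command:
  steps:
    - [0.2,[-2,-0.6,0.5],0]
    - [0.2,[-1.2,-0.4,1],0]
    - [0.2,[0,0,1],0]
    - [0.2,[0,0,0],0]
    - [0.2,[0,0,0],0]

```text
clock: 21.58
eef_pos: [587.3, 217.9, 114.0]
eef_rot: [3.14, -0.001, -1.485]
wrist_force: [0.4, -0.1, 0.2]
finger_gap: 28.4
```

```bash
python3 -c "
from h import *
delta(*cell(2),64,-1.4828)"
```

```text
now [587.3 217.9 114. ] [ 3.1396e+00 -6.0000e-04 -1.4848e+00] delta [-0.54 -0.35  5.  ] if turned first [-0.54 -0.34  5.  ] turn -0.002
```

>>> arm_command:
  steps:
    - [0.2,[-0.5,-0.35,1.5],0]
    - [0.2,[0,0,2],0]
    - [0.2,[0,0,1.4],0]
    - [0.2,[0,0,0.3],0]
    - [0.2,[0,0,0],0]

```text
clock: 22.0
eef_pos: [590.8, 223.3, 63.0]
eef_rot: [3.141, -0.0, -1.485]
wrist_force: [-0.1, 0.2, -0.6]
finger_gap: 28.6
```

>>> arm_command:
  steps:
    - [0.2,[0,0,0],0]
    - [0.2,[0,0,0],0]

```text
clock: 22.17
eef_pos: [591.2, 223.9, 63.8]
eef_rot: [-3.141, 0.0, -1.485]
wrist_force: [0.1, 0.7, -0.5]
finger_gap: 28.7
```

>>> arm_command:
  steps:
    - [0.2,[0,0,0.1],0]
    - [0.45,[0,0,0],0]
    - [0.45,[0,0,0],0]
    - [0.45,[0,0,-1],0]
    - [0.45,[0,0,-3],0]

```text
clock: 22.58
eef_pos: [589.0, 223.9, 99.0]
eef_rot: [3.135, -0.001, -1.484]
wrist_force: [0.3, 0.2, -0.2]
finger_gap: 42.4
```

>>> arm_command:
  steps:
    - [0.45,[0,0,-3.5],0]
    - [0.5,[3,0.9,-1],0]
    - [0.5,[3.9,1.2,0],0]
    - [0.6,[3.9,1.2,0],0]
    - [0.6,[3.9,1.2,0],0]

```text
clock: 23.0
eef_pos: [558.1, 72.8, 148.1]
eef_rot: [-3.14, -0.0, -1.483]
wrist_force: [0.9, -0.5, 0.3]
finger_gap: 55.2
```

>>> arm_command:
  steps:
    - [0.6,[3.9,1.2,0],0]
    - [0.6,[3.9,1.2,0],0]
    - [0.6,[3.9,1.2,0],0]
    - [0.6,[3.9,1.2,0],0]
    - [0.6,[3.9,1.2,0],0]

```text
clock: 23.42
eef_pos: [515.2, -127.2, 148.0]
eef_rot: [-3.141, -0.0, -1.484]
wrist_force: [1.1, 0.1, 1.0]
finger_gap: 56.3
```

>>> arm_command:
  steps:
    - [0.6,[3.9,1.2,0],0]
    - [0.6,[3.9,1.2,0],0]
    - [0.6,[3.9,1.2,1],0]
    - [0.6,[3,0.9,1],0]
    - [0.6,[1.5,0.3,1],0]

```text
clock: 23.83
eef_pos: [481.1, -293.9, 117.5]
eef_rot: [-3.141, -0.001, -1.487]
wrist_force: [-1.1, 0.2, -0.1]
finger_gap: 56.3
```

```bash
python3 -c "
from h import *
delta(468.9,-370.6,28,-1.4828)"
```

```text
now [ 481.1 -293.9  117.5] [-3.1407e+00 -1.2000e-03 -1.4866e+00] delta [7.53 1.87 8.96] if turned first [7.53 1.89 8.95] turn -0.0038
```

>>> arm_command:
  steps:
    - [0.6,[3.7,0.9,1],0]
    - [0.6,[2.8,0.7,1],0]
    - [0.6,[1,0.2,1],0]
    - [0.6,[0,0,0],0]
    - [0.6,[0,0,0],0]

```text
clock: 24.25
eef_pos: [470.9, -365.8, 86.8]
eef_rot: [3.141, 0.001, -1.484]
wrist_force: [0.3, 0.2, -0.2]
finger_gap: 56.5
```

```bash
python3 -c "
from h import *
delta(468.9,-370.6,28,-1.4828)"
```

```text
now [ 470.9 -365.8   86.8] [ 3.1409e+00  1.1000e-03 -1.4841e+00] delta [0.46 0.23 5.87] if turned first [0.46 0.24 5.88] turn -0.0013
```

>>> arm_command:
  steps:
    - [0.6,[0.45,0.2,2.2],0]
    - [0.6,[0,0,2.2],0]
    - [0.6,[0,0,1.4],0]
    - [0.6,[0,0,0],0]
    - [0.4,[0,0,0],0]

```text
clock: 24.67
eef_pos: [469.9, -370.2, 29.8]
eef_rot: [-3.142, 0.0, -1.482]
wrist_force: [-0.1, 0.0, 0.2]
finger_gap: 52.9
```

>>> arm_command:
  steps:
    - [0.2,[0,0,0],0]
    - [0.2,[0,0,0],0]
    - [0.2,[0,0,0],0]
    - [0.2,[0,0,0],0]
    - [0.2,[0,0,0],0]

```text
clock: 25.08
eef_pos: [469.5, -371.7, 29.9]
eef_rot: [-3.141, -0.001, -1.484]
wrist_force: [-0.4, 1.7, 7.9]
finger_gap: 28.5
```

>>> arm_command:
  steps:
    - [0.2,[0,0,-3],0]
    - [0.2,[0,0,-3.5],0]
    - [0.2,[-2,-0.4,-3],0]
    - [0.2,[-3.5,-0.8,-1.5],0]
    - [0.2,[-4,-0.9,0],0]

```text
clock: 25.5
eef_pos: [482.7, -275.8, 142.8]
eef_rot: [-3.137, -0.004, -1.486]
wrist_force: [2.1, -0.3, -0.0]
finger_gap: 28.3
```

>>> arm_command:
  steps:
    - [0.2,[-4,-0.9,0],0]
    - [0.2,[-4,-0.9,0],0]
    - [0.2,[-4,-0.9,0],0]
    - [0.2,[-4,-0.9,0],0]
    - [0.2,[-4,-0.9,0],0]

```text
clock: 25.92
eef_pos: [509.1, -70.0, 139.3]
eef_rot: [-3.141, -0.0, -1.484]
wrist_force: [0.9, -0.4, -1.1]
finger_gap: 28.6
```

>>> arm_command:
  steps:
    - [0.2,[-4,-0.9,0],0]
    - [0.2,[-4,-0.9,0],0]
    - [0.2,[-4,-0.9,0],0]
    - [0.2,[-4,-0.9,0],0]
    - [0.2,[-4,-0.9,0],0]

```text
clock: 26.33
eef_pos: [536.6, 133.3, 139.3]
eef_rot: [-3.141, -0.0, -1.484]
wrist_force: [0.3, -0.2, 0.1]
finger_gap: 28.7
```

>>> arm_command:
  steps:
    - [0.2,[-3.5,-0.8,0],0]
    - [0.2,[-2,-0.4,0],0]
    - [0.2,[0,0,0],0]

```text
clock: 26.58
eef_pos: [543.7, 190.7, 138.9]
eef_rot: [-3.142, 0.0, -1.48]
wrist_force: [-0.1, -0.9, 0.4]
finger_gap: 28.2
```

```bash
python3 -c "
from h import *
delta(*cell(1),63,-1.4828)"
```

```text
now [543.7 190.7 138.9] [-3.1415e+00  5.0000e-04 -1.4805e+00] delta [-2.87 -0.62  7.59] if turned first [-2.87 -0.61  7.59] turn 0.0023
```

>>> arm_command:
  steps:
    - [0.2,[-1.7,-0.3,0.5],0]
    - [0.2,[-1.1,-0.2,1],0]
    - [0.2,[0,0,1],0]
    - [0.2,[0,0,0],0]
    - [0.2,[0,0,0],0]

```text
clock: 27.0
eef_pos: [546.1, 214.4, 113.1]
eef_rot: [3.14, -0.001, -1.485]
wrist_force: [-0.1, 0.2, -0.0]
finger_gap: 28.6
```

```bash
python3 -c "
from h import *
delta(*cell(1),63,-1.4828)"
```

```text
now [546.1 214.4 113.1] [ 3.1398e+00 -6.0000e-04 -1.4846e+00] delta [-0.53 -0.17  5.01] if turned first [-0.53 -0.17  5.01] turn -0.0018
```

>>> arm_command:
  steps:
    - [0.2,[-0.5,-0.17,1.5],0]
    - [0.2,[0,0,2],0]
    - [0.2,[0,0,1.4],0]
    - [0.2,[0,0,0.3],0]
    - [0.2,[0,0,0],0]

```text
clock: 27.42
eef_pos: [547.8, 219.7, 62.0]
eef_rot: [3.141, -0.0, -1.485]
wrist_force: [0.1, 0.5, -0.3]
finger_gap: 28.5
```

>>> arm_command:
  steps:
    - [0.2,[0,0,0],0]
    - [0.2,[0,0,0],0]

```text
clock: 27.58
eef_pos: [548.1, 220.1, 62.7]
eef_rot: [-3.141, 0.0, -1.485]
wrist_force: [0.4, -0.9, -0.1]
finger_gap: 28.3
```

>>> arm_command:
  steps:
    - [0.2,[0,0,0.1],0]
    - [0.45,[0,0,0],0]
    - [0.45,[0,0,0],0]
    - [0.45,[0,0,-1],0]
    - [0.45,[0,0,-3],0]

```text
clock: 28.0
eef_pos: [545.9, 219.9, 98.4]
eef_rot: [3.135, -0.002, -1.484]
wrist_force: [-0.5, 0.4, -0.1]
finger_gap: 42.3
```

>>> arm_command:
  steps:
    - [0.45,[0,0,-3.5],0]
    - [0.5,[3,1.1,-1],0]
    - [0.5,[3.8,1.3,0],0]
    - [0.6,[3.8,1.3,0],0]
    - [0.6,[3.8,1.3,0],0]

```text
clock: 28.42
eef_pos: [509.8, 71.5, 147.1]
eef_rot: [-3.14, -0.0, -1.483]
wrist_force: [0.9, -0.6, 0.0]
finger_gap: 55.2
```

>>> arm_command:
  steps:
    - [0.6,[3.8,1.3,0],0]
    - [0.6,[3.8,1.3,0],0]
    - [0.6,[3.8,1.3,0],0]
    - [0.6,[3.8,1.3,0.5],0]
    - [0.6,[2.5,0.9,1],0]

```text
clock: 28.83
eef_pos: [464.7, -111.8, 132.8]
eef_rot: [-3.139, -0.001, -1.485]
wrist_force: [0.5, 0.3, -0.2]
finger_gap: 56.4
```

```bash
python3 -c "
from h import *
delta(444.7,-188.6,28,-1.4828)"
```

```text
now [ 464.7 -111.8  132.8] [-3.1388e+00 -1.5000e-03 -1.4851e+00] delta [ 7.47  2.68 10.48] if turned first [ 7.48  2.66 10.48] turn -0.0023
```

>>> arm_command:
  steps:
    - [0.6,[3.5,1.2,1],0]
    - [0.6,[2.6,0.9,1.5],0]
    - [0.6,[0.8,0.2,1.5],0]
    - [0.6,[0,0,0.5],0]
    - [0.6,[0,0,0],0]

```text
clock: 29.25
eef_pos: [447.7, -179.4, 85.7]
eef_rot: [3.14, 0.001, -1.485]
wrist_force: [0.7, 1.0, -0.6]
finger_gap: 56.4
```

```bash
python3 -c "
from h import *
delta(444.7,-188.6,28,-1.4828)"
```

```text
now [ 447.7 -179.4   85.7] [ 3.1404e+00  9.0000e-04 -1.4850e+00] delta [0.89 0.37 5.77] if turned first [0.89 0.38 5.77] turn -0.0022
```

>>> arm_command:
  steps:
    - [0.6,[0.85,0.35,0.5],0]
    - [0.6,[0,0,2],0]
    - [0.6,[0,0,2],0]
    - [0.6,[0,0,1.2],0]
    - [0.6,[0,0,0],0]

```text
clock: 29.67
eef_pos: [444.8, -187.6, 27.7]
eef_rot: [3.14, 0.001, -1.483]
wrist_force: [-1.0, 0.3, -0.3]
finger_gap: 56.2
```

>>> arm_command:
  steps:
    - [0.4,[0,0,0],0]
    - [0.2,[0,0,0],0]
    - [0.2,[0,0,0],0]
    - [0.2,[0,0,0],0]
    - [0.2,[0,0,0],0]

```text
clock: 30.08
eef_pos: [445.7, -188.5, 29.7]
eef_rot: [-3.141, -0.001, -1.484]
wrist_force: [0.6, 1.2, 5.3]
finger_gap: 28.3
```

>>> arm_command:
  steps:
    - [0.2,[0,0,0],0]

```text
clock: 30.17
eef_pos: [445.7, -188.5, 29.7]
eef_rot: [-3.141, -0.001, -1.484]
wrist_force: [-0.0, 1.0, 6.1]
finger_gap: 28.6
```

>>> arm_command:
  steps:
    - [0.2,[0,0,-3],0]
    - [0.2,[0,0,-3.5],0]
    - [0.2,[-2,-0.4,-3],0]
    - [0.2,[-3.5,-0.8,-1.5],0]
    - [0.2,[-4,-1.0,0],0]

```text
clock: 30.58
eef_pos: [460.2, -92.0, 142.7]
eef_rot: [-3.136, -0.002, -1.487]
wrist_force: [1.3, -0.1, 0.1]
finger_gap: 28.1
```

>>> arm_command:
  steps:
    - [0.2,[-4,-0.95,0],0]
    - [0.2,[-4,-0.95,0],0]
    - [0.2,[-4,-0.95,0],0]
    - [0.2,[-4,-0.95,0],0]
    - [0.2,[-4,-0.95,0],0]

```text
clock: 31.0
eef_pos: [488.8, 113.6, 139.3]
eef_rot: [-3.141, 0.0, -1.484]
wrist_force: [0.0, -0.8, -0.3]
finger_gap: 28.7
```

>>> arm_command:
  steps:
    - [0.2,[-4,-0.9,0],0]
    - [0.2,[-3,-0.7,0],0]
    - [0.2,[0,0,0],0]
    - [0.2,[0,0,0],0]

```text
clock: 31.33
eef_pos: [498.6, 183.8, 138.7]
eef_rot: [3.141, -0.0, -1.481]
wrist_force: [0.0, -1.0, -0.1]
finger_gap: 28.8
```

```bash
python3 -c "
from h import *
delta(*cell(0),63,-1.4828)"
```

```text
now [498.6 183.8 138.7] [ 3.1410e+00 -2.0000e-04 -1.4814e+00] delta [-3.16 -0.88  7.57] if turned first [-3.16 -0.87  7.57] turn 0.0014
```

>>> arm_command:
  steps:
    - [0.2,[-1.8,-0.5,0.5],0]
    - [0.2,[-1.3,-0.35,1],0]
    - [0.2,[0,0,1],0]
    - [0.2,[0,0,0],0]
    - [0.2,[0,0,0],0]

```text
clock: 31.75
eef_pos: [504.4, 212.9, 113.6]
eef_rot: [3.14, -0.001, -1.485]
wrist_force: [0.5, 0.1, -0.1]
finger_gap: 28.5
```

```bash
python3 -c "
from h import *
delta(*cell(0),63,-1.4828)"
```

```text
now [504.4 212.9 113.6] [ 3.1403e+00 -5.0000e-04 -1.4849e+00] delta [-0.31 -0.04  5.06] if turned first [-0.31 -0.04  5.06] turn -0.0021
```

>>> arm_command:
  steps:
    - [0.2,[-0.3,0,1.5],0]
    - [0.2,[0,0,2],0]
    - [0.2,[0,0,1.4],0]
    - [0.2,[0,0,0.3],0]
    - [0.2,[0,0,0],0]

```text
clock: 32.17
eef_pos: [504.5, 216.3, 62.3]
eef_rot: [3.141, -0.0, -1.485]
wrist_force: [-0.2, 0.3, -1.8]
finger_gap: 28.9
```

>>> arm_command:
  steps:
    - [0.2,[0,0,0],0]
    - [0.2,[0,0,0],0]
    - [0.45,[0,0,0],0]
    - [0.45,[0,0,0],0]
    - [0.45,[0,0,0],0]

```text
clock: 32.58
eef_pos: [504.5, 217.2, 62.3]
eef_rot: [-3.141, 0.0, -1.484]
wrist_force: [0.0, -0.4, -0.3]
finger_gap: 41.7
```

>>> arm_command:
  steps:
    - [0.45,[0,0,-2],0]
    - [0.45,[0,0,-3],0]
    - [0.45,[0,0,-3.5],0]
    - [0.5,[3,-1,-1.5],0]
    - [0.6,[3.5,-1,-1],0]

```text
clock: 33.0
eef_pos: [530.6, 155.0, 174.9]
eef_rot: [-3.138, 0.001, -1.481]
wrist_force: [0.4, -0.5, -0.5]
finger_gap: 50.3
```

>>> arm_command:
  steps:
    - [0.8,[3.5,-1,0],0]
    - [0.9,[3.5,-1,0],0]
    - [1,[2,0,0],0]
    - [1,[0,0,0],0]
    - [1,[0,0,0],0]

```text
clock: 33.42
eef_pos: [557.7, 65.7, 172.0]
eef_rot: [3.142, 0.0, -1.486]
wrist_force: [-0.7, 0.8, -0.8]
finger_gap: 83.6
```

```bash
python3 -c "
from h import *
st,_,_=shot('wrist','w4');print(st['eef_pos'])
shot('top','t4')"
```

```text
[557.68814737  65.72197114 172.04374428]
```

View pics/w4.png

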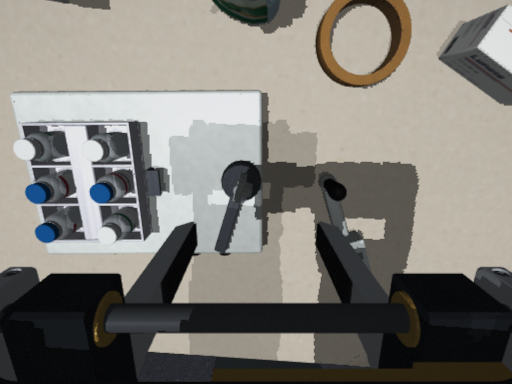

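>>> arm_command:
  steps:
    - [1,[2.5,2.8,0],0]
    - [1,[2.5,2.8,0],0]
    - [1,[2.5,2.8,0],0]
    - [1,[2.0,2.8,0],0]
    - [1,[1.4,2.6,0],0]

```text
clock: 33.93
eef_pos: [428.2, -54.4, 172.0]
eef_rot: [-3.141, -0.0, -1.483]
wrist_force: [0.7, -0.8, 1.0]
finger_gap: 94.1
```

>>> arm_command:
  steps:
    - [1,[0,0,0],0]
    - [1,[0,0,0],0]
    - [1,[0,0,0],0]

```text
clock: 34.18
eef_pos: [430.2, -53.4, 172.4]
eef_rot: [-3.141, -0.0, -1.483]
wrist_force: [0.5, -0.9, 0.4]
finger_gap: 93.8
```

```bash
python3 -c "
from h import *
st,im,_=shot('wrist','w5');print(st['eef_pos'],st['eef_rot'])
"
```

```text
[430.22205478 -53.42396389 172.38164599] [-3.14066283e+00 -9.66107965e-05 -1.48298387e+00]
```

View pics/w5.png

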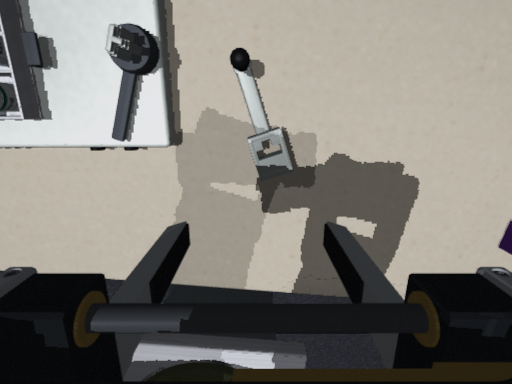

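Run:
```python
from h import *
P,st=cloud("w5");Z=P[...,2]
roi=np.zeros(Z.shape,bool);roi[40:200,220:310]=1
m=roi&(Z>25)&(Z<35);m[:118]=0
q=P[m];r=cv2.minAreaRect(q[:,:2].astype(np.float32));print("hub top",len(q),np.median(q[:,2]),r)
k=P[roi&(Z>52)&(Z<63)];print("knob",len(k),cv2.minEnclosingCircle(k[:,:2].astype(np.float32)),np.median(k,0))
a=P[roi&(Z>6)&(Z<15)&(np.arange(384)[:,None]<125)];print("arm",len(a),cv2.fitLine(a[:,:2].astype(np.float32),cv2.DIST_HUBER,0,.01,.01).ravel())
im=cv2.imread("pics/w5.png");cv2.imwrite("pics/c5.png",cv2.resize(im[40:200,210:330],None,fx=3.7,fy=3.7,interpolation=cv2.INTER_CUBIC))
cv2.imwrite("pics/c6.png",cv2.resize(im[0:150,80:180],None,fx=4,fy=4,interpolation=cv2.INTER_CUBIC))
```

```text
hub top 1282 30.915878358124132 ((463.19281005859375, -67.5810546875), (52.682838439941406, 40.32633590698242), 23.04146385192871)
knob 323 ((558.62255859375, -26.57352638244629), 9.552518844604492) [558.00759563 -26.77318959  57.26060396]
arm 911 [ 9.1250229e-01  4.0907159e-01  5.2568311e+02 -4.0986225e+01]
```

View pics/c5.png

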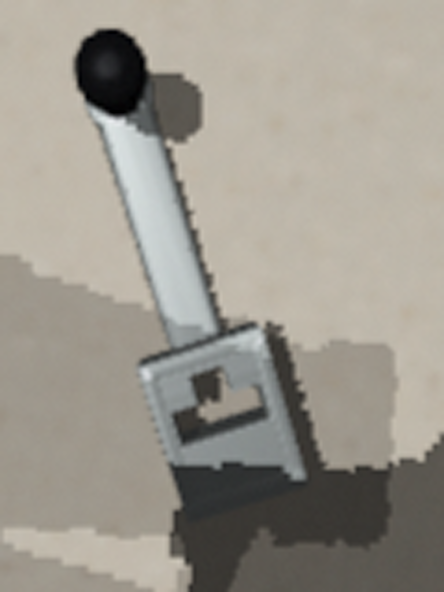

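View pics/c6.png

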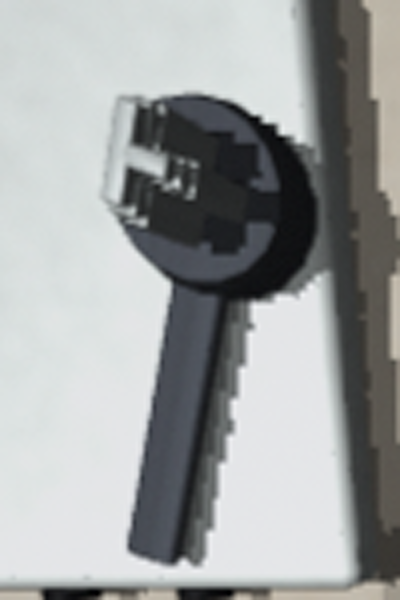

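```bash
python3 -c "
from h import *
delta(479.5,76,120,-1.4828)"
```

```text
now [430.3 -53.3 172.2] [-3.1411  0.     -1.4826] delta [-12.45  -6.04   5.22] if turned first [-12.45  -6.04   5.22] turn 0.0002
```

>>> arm_command:
  steps:
    - [1,[-3.5,-1.6,0.5],0]
    - [1,[-3.5,-1.6,1],0]
    - [1,[-3.3,-1.6,1.7],0]
    - [1,[-2.1,-1.2,2],0]
    - [1,[0,0,0],0]

```text
clock: 34.65
eef_pos: [478.4, 78.7, 116.3]
eef_rot: [3.137, 0.001, -1.479]
wrist_force: [-0.2, -1.2, -0.1]
finger_gap: 93.9
```

>>> arm_command:
  steps:
    - [1,[0,0,0],0]
    - [1,[0,0,0],0]
    - [1,[0,0,0],0]
    - [1,[0,0,0],0]
    - [1,[0,0,0],0]

```text
clock: 35.07
eef_pos: [478.9, 73.9, 120.7]
eef_rot: [-3.14, -0.0, -1.485]
wrist_force: [-0.2, 0.9, -0.5]
finger_gap: 94.1
```

```bash
python3 -c "
from h import *
st,im,_=shot('wrist','w6');print(st['eef_pos'],st['eef_rot'],st['qd'])
cv2.imwrite('pics/c7.png',cv2.resize(im[40:220,150:380,::-1],None,fx=3.4,fy=3.4,interpolation=cv2.INTER_CUBIC))
"
```

```text
[478.88895499  73.93620235 120.68456566] [-3.14040390e+00 -4.29181918e-05 -1.48498024e+00] [ 0.00430548  0.00380315  0.00204228 -0.00024335 -0.00069039  0.00135058]
```

View pics/c7.png

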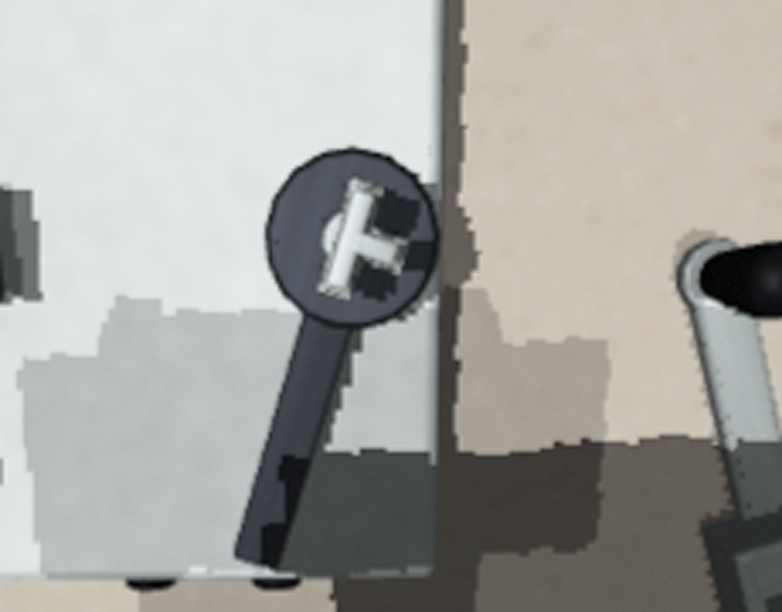

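Run:
```python
from h import *
P,st=cloud("w6");Z=P[...,2]
roi=np.zeros(Z.shape,bool);roi[70:150,220:290]=1
k=P[roi&(Z>82)&(Z<92)];print(len(k),np.median(k[:,2]))
r=cv2.minAreaRect(k[:,:2].astype(np.float32));print("keys rect",r,cv2.boxPoints(r))
c=P[roi&(Z>45)&(Z<54)];print(len(c),np.median(c[:,2]),cv2.minEnclosingCircle(c[:,:2].astype(np.float32)))
# ellipse fit on collar edge in image
im=cv2.imread("pics/w6.png");g=cv2.cvtColor(im,cv2.COLOR_BGR2GRAY)
# bright key mask
m=((g>150)&roi&(Z>75)).astype(np.uint8)
n,l,s,cc=cv2.connectedComponentsWithStats(m);i=1+np.argmax(s[1:,4]);pts=np.argwhere(l==i)[:,::-1]
w=np.array([wr(u,v,87,st)[:2] for u,v in pts]);r=cv2.minAreaRect(w.astype(np.float32));print("bright",s[i],r)
np.savetxt("pics/k.txt",w)
# print local mask
ys,xs=np.where(m);
for y in range(ys.min(),ys.max()+1): print(y,''.join('#' if m[y,x] else '.' for x in range(xs.min(),xs.max()+1)))
print(xs.min())
big=cv2.resize(im[75:145,220:290],None,fx=8,fy=8,interpolation=cv2.INTER_CUBIC);cv2.imwrite("pics/c8.png",big)
```

```text
355 87.40269777977721
keys rect ((558.05419921875, 78.98541259765625), (15.583901405334473, 23.240623474121094), 71.66409301757812) [[544.57263   75.244675]
 [566.6333    67.93347 ]
 [571.53577   82.72615 ]
 [549.4751    90.03735 ]]
1575 50.73259245707587 ((559.1907958984375, 82.5129623413086), 22.449323654174805)
bright [244  93  22  35 316] ((559.3513793945312, 80.61504364013672), (14.623366355895996, 24.031213760375977), 86.8327865600586)
93 .........###............
94 .........#####..........
95 .........####...........
96 .........####...........
97 ........#######.........
98 .........######.........
99 .........######.........
100 ........#######.........
101 ........#######.........
102 ........######..........
103 ......########..........
104 ....##########..........
105 ...##########...........
106 ...##########...........
107 ..###########...........
108 ..###########...#.......
109 ..#############.........
110 ..################......
111 ..##.################...
112 ..##.#################..
113 ..####################..
114 ..####################..
115 ...#######....########..
116 ...#######......#####...
117 ..########..........#...
118 ..#######.............#.
119 ..#######..............#
120 ..#######...............
121 ..######................
122 ..######................
123 ########................
124 #.######................
125 ##.#####................
126 ......###...............
127 ........#...............
244
```

View pics/c8.png

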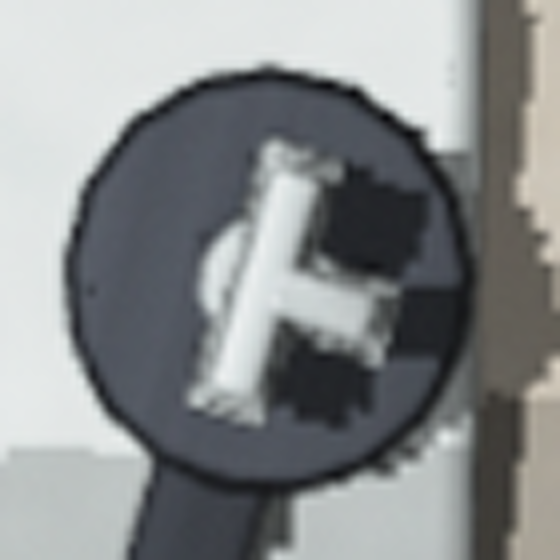

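Run:
```python
from h import *
P,st=cloud("w6");Z=P[...,2]
print("collar",wr(253.75-.4,109.9-.4,50,st),"keys",wr(253.1-.4,110.4-.4,87,st))
im=cv2.imread("pics/w6.png");g=cv2.cvtColor(im,cv2.COLOR_BGR2GRAY)
# collar: ellipse fit to depth mask boundary
m=((Z>44)&(Z<100)).astype(np.uint8);m[:, :215]=0;m[:,300:]=0;m[:60]=0;m[150:]=0
cn=max(cv2.findContours(m,0,1)[0],key=cv2.contourArea);e=cv2.fitEllipse(cn);print("ell",e,wr(*e[0],50,st))
# tongue
h=cv2.cvtColor(im,cv2.COLOR_BGR2HSV)
t=((g<110)&(h[...,1]>20)&(Z>29.5)&(Z<48)).astype(np.uint8);t[:140]=0;t[206:]=0;t[:,:205]=0;t[:,270:]=0
n,l,s,cc=cv2.connectedComponentsWithStats(t);i=1+np.argmax(s[1:,4]);print(s[i],cc[i])
for y in range(142,204,4):
    x=np.where(l[y]==i)[0]
    if len(x):print(y,x.min(),x.max())
q=P[l==i];print("z",np.median(q[:,2]));r=cv2.fitLine(q[:,:2].astype(np.float32),cv2.DIST_HUBER,0,.01,.01).ravel();print(r,np.arctan2(r[1],r[0]))
```

```text
collar [560.25655491  82.69209833  50.        ] keys [559.58479524  82.76900518  87.        ]
ell ((253.36959838867188, 110.01631927490234), (50.04551315307617, 52.137630462646484), 178.00375366210938) [559.83309377  82.64035268  50.        ]
[219 140  33  66 941] [234.68437832 171.57917109]
142 237 250
146 235 249
150 234 248
154 233 247
158 232 246
162 231 245
166 230 243
170 228 242
174 227 241
178 226 239
182 225 238
186 224 237
190 222 235
194 221 234
198 220 233
202 219 232
z 40.74683621807742
[ 9.7148728e-01 -2.3709171e-01  5.0200238e+02  9.5904221e+01] -0.23937108
```

Run:
```python
from h import *
P,st=cloud("w6")
f=lambda x,y,z=87: wr(220+x/8-.44,75+y/8-.44,z,st)[:2]
a,b=f(293,172),f(238,395);print(a,b,np.arctan2(*(a-b)[::-1]),np.linalg.norm(a-b))
a,b=f(275,285),f(372,312);print(a,b,np.arctan2(*(b-a)[::-1]))
im=cv2.imread("pics/w6.png")
b2=cv2.resize(im[90:130,235:275],None,fx=15,fy=15,interpolation=cv2.INTER_CUBIC);cv2.imwrite("pics/c9.png",b2)
```

```text
[569.45367628  81.03792526] [549.45772011  84.47683601] -0.17031421206225864 20.289513805784804
[559.53179922  81.85397859] [557.91184214  72.7486154 ] -1.7468664540102068
```

View pics/c9.png

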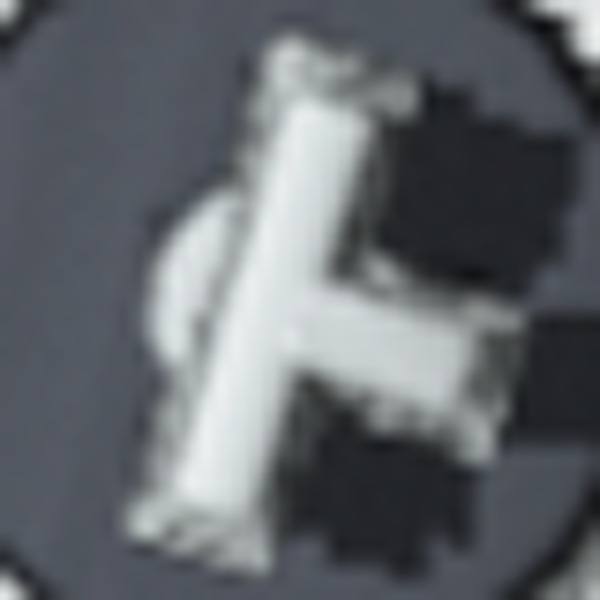

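>>> arm_command:
  steps:
    - [0.75,[0,0,-1],-0.124]
    - [0.75,[0,0,-1],-0.124]
    - [0.75,[0,0,-1],-0.124]
    - [0.75,[0,0,-1],-0.124]
    - [0.75,[0,0,-1],-0.124]
  force: 50

```text
clock: 35.53
eef_pos: [478.7, 74.1, 170.9]
eef_rot: [-3.141, -0.0, -0.858]
wrist_force: [-0.8, -0.4, 0.1]
finger_gap: 70.8
```

>>> arm_command:
  steps:
    - [0.75,[0,0,0],-0.124]
    - [0.75,[0,0,0],-0.124]
    - [0.75,[0,0,0],-0.124]
    - [0.75,[0,0,0],-0.124]
    - [0.75,[0,0,0],-0.124]

```text
clock: 35.95
eef_pos: [478.7, 74.2, 170.4]
eef_rot: [-3.141, -0.001, -0.238]
wrist_force: [-0.3, -0.4, 0.2]
finger_gap: 70.8
```

>>> arm_command:
  steps:
    - [0.75,[0,0,0],-0.124]
    - [0.75,[0,0,0],-0.124]
    - [0.75,[0,0,0],-0.124]
    - [0.75,[0,0,0],-0.124]
    - [0.75,[0,0,0],-0.124]

```text
clock: 36.37
eef_pos: [478.7, 74.2, 170.4]
eef_rot: [3.141, -0.001, 0.382]
wrist_force: [-0.0, 0.7, -0.2]
finger_gap: 70.4
```

>>> arm_command:
  steps:
    - [0.75,[0,0,0],-0.124]
    - [0.75,[0,0,0],-0.124]
    - [0.75,[0,0,0],-0.124]
    - [0.75,[0,0,0],-0.124]
    - [0.75,[0,0,0],-0.124]

```text
clock: 36.78
eef_pos: [478.7, 74.1, 170.3]
eef_rot: [3.141, -0.0, 1.001]
wrist_force: [-0.1, -0.2, 0.1]
finger_gap: 70.5
```

>>> arm_command:
  steps:
    - [0.75,[0,0,0],-0.124]
    - [0.75,[0,0,0],-0.124]
    - [0.75,[0,0,0],-0.124]
    - [0.75,[0,0,0],-0.124]
    - [0.75,[0,0,0],-0.124]

```text
clock: 37.2
eef_pos: [478.7, 74.2, 170.4]
eef_rot: [3.141, -0.0, 1.622]
wrist_force: [0.3, -0.4, 0.4]
finger_gap: 70.9
```

```bash
python3 -c "
from h import *
delta(466.9,-66,120,1.976)"
```

```text
now [478.7  74.2 170.4] [ 3.141  -0.      1.6215] delta [-13.94  -1.89   5.04] if turned first [-12.42  -6.61   5.04] turn -0.3545
```

>>> arm_command:
  steps:
    - [0.75,[0,0,0],-0.118]
    - [0.75,[0,0,0],-0.118]
    - [0.75,[0,0,0],-0.118]
    - [0.75,[-3.4,-1.8,0.5],0]
    - [0.75,[-3.4,-1.8,1],0]

```text
clock: 37.62
eef_pos: [472.3, -2.4, 156.0]
eef_rot: [3.139, 0.001, 1.974]
wrist_force: [1.7, -0.4, -1.0]
finger_gap: 70.4
```

>>> arm_command:
  steps:
    - [0.75,[-3.4,-1.8,1],0]
    - [0.75,[-2.2,-1.2,1],0]
    - [0.75,[0,0,0],0]
    - [0.75,[0,0,0],0]
    - [0.75,[0,0,0],0]

```text
clock: 38.03
eef_pos: [466.2, -65.2, 135.5]
eef_rot: [3.141, 0.0, 1.969]
wrist_force: [-0.1, 0.1, 0.6]
finger_gap: 70.5
```

```bash
python3 -c "
from h import *
delta(466.9,-66,120,1.976)
st,im,_=shot('wrist','w7')
for x,y in ((-30,-20),(-30,20),(22,20),(22,-20)):
    c,s=np.cos(.405),np.sin(.405);u=wproj([466.9+c*x-s*y,-66+s*x+c*y,30],st);cv2.circle(im,(int(u[0]),int(u[1])),2,(255,0,0),-1)
cv2.imwrite('pics/w7b.png',im[:,:,::-1])
"
```

```text
now [466.2 -65.2 135.5] [3.1410e+00 2.0000e-04 1.9694e+00] delta [-0.1   0.03  1.55] if turned first [-0.1   0.03  1.55] turn -0.0066
```

View pics/w7b.png

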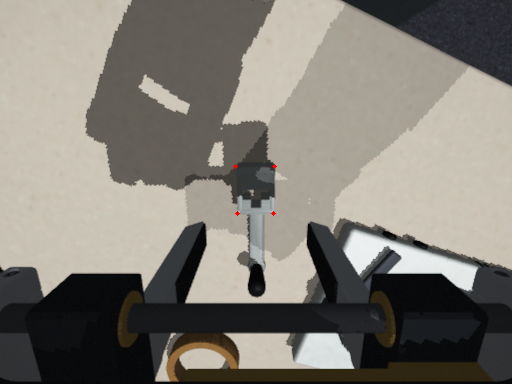

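>>> arm_command:
  steps:
    - [0.75,[-0.1,0,2],-0.006]
    - [0.75,[0,0,3],0]
    - [0.75,[0,0,3],0]
    - [0.75,[0,0,2],0]
    - [0.75,[0,0,0],0]

```text
clock: 38.5
eef_pos: [464.8, -65.0, 32.1]
eef_rot: [-3.137, -0.003, 1.977]
wrist_force: [-0.5, -0.2, -0.7]
finger_gap: 70.6
```

>>> arm_command:
  steps:
    - [0.75,[0,0,0],0]
    - [0.75,[0,0,0],0]

```text
clock: 38.67
eef_pos: [467.4, -66.0, 36.6]
eef_rot: [3.14, 0.001, 1.977]
wrist_force: [0.4, 0.1, 1.1]
finger_gap: 70.5
```

```bash
python3 -c "
from h import *
delta(466.9,-66,6,1.976)"
```

```text
now [467.4 -66.   36.6] [3.1399e+00 1.2000e-03 1.9768e+00] delta [ 0.02 -0.05  3.06] if turned first [ 0.02 -0.05  3.06] turn 0.0008
```

>>> arm_command:
  steps:
    - [0.75,[0,0,1],0]
    - [0.75,[0,0,1],0]
    - [0.75,[0,0,0.8],0]
    - [0.75,[0,0,0.2],0]
    - [0.75,[0,0,0],0]

```text
clock: 39.08
eef_pos: [466.0, -66.3, 4.2]
eef_rot: [-3.14, -0.001, 1.976]
wrist_force: [0.0, -0.2, -0.5]
finger_gap: 70.6
```

>>> arm_command:
  steps:
    - [0.75,[0,0,0],0]
    - [0.75,[0,0,0],0]

```text
clock: 39.25
eef_pos: [466.7, -66.4, 5.3]
eef_rot: [3.141, 0.0, 1.976]
wrist_force: [-0.3, -0.3, -0.4]
finger_gap: 70.3
```

```bash
python3 -c "
from h import *
delta(466.9,-66,6,1.976)"
```

```text
now [466.7 -66.4   5.3] [3.1412e+00 3.0000e-04 1.9760e+00] delta [ 0.03  0.04 -0.07] if turned first [ 0.03  0.04 -0.07] turn -0.0
```

>>> arm_command:
  steps:
    - [0.5,[0,0,0],0]
    - [0.4,[0,0,0],0]
    - [0.35,[0,0,0],0]
    - [0.3,[0,0,0],0]
    - [0.3,[0,0,0],0]
  force: 50

```text
clock: 39.67
eef_pos: [466.5, -66.4, 5.1]
eef_rot: [3.142, 0.0, 1.976]
wrist_force: [0.8, -0.4, 0.1]
finger_gap: 40.7
```

>>> arm_command:
  steps:
    - [0.3,[0,0,0],0]
    - [0.3,[0,0,0],0]
    - [0.3,[0,0,0],0]

```text
clock: 39.92
eef_pos: [466.4, -66.3, 5.1]
eef_rot: [3.142, -0.0, 1.976]
wrist_force: [-0.6, 0.9, 2.6]
finger_gap: 39.4
```

>>> arm_command:
  steps:
    - [0.3,[0,0,-1],0]
    - [0.3,[0,0,-2.5],0]
    - [0.3,[0,0,-3.5],0]
    - [0.3,[0,0,-3.5],0.1]
    - [0.3,[0,0,-2.5],0.12]

```text
clock: 40.33
eef_pos: [466.7, -66.4, 138.4]
eef_rot: [3.14, 0.001, 1.752]
wrist_force: [0.4, -0.3, -2.1]
finger_gap: 39.4
```

>>> arm_command:
  steps:
    - [0.3,[0,0,-1],0.12]
    - [0.3,[0,0,0],0.12]
    - [0.3,[0,0,0],0.12]
    - [0.3,[0,0,0],0.12]
    - [0.3,[0,0,0],0.12]

```text
clock: 40.75
eef_pos: [466.3, -66.3, 145.7]
eef_rot: [3.141, -0.0, 1.15]
wrist_force: [-0.2, -0.1, -1.7]
finger_gap: 39.6
```

>>> arm_command:
  steps:
    - [0.3,[0,0,0],0.124]
    - [0.3,[0,0,0],0.124]
    - [0.3,[0,0,0],0.124]
    - [0.3,[0,0,0],0.124]
    - [0.3,[0,0,0],0.124]

```text
clock: 41.17
eef_pos: [466.2, -66.3, 145.6]
eef_rot: [3.142, 0.0, 0.53]
wrist_force: [0.7, 0.2, -2.4]
finger_gap: 39.3
```

>>> arm_command:
  steps:
    - [0.3,[0,0,0],0.124]
    - [0.3,[0,0,0],0.124]
    - [0.3,[0,0,0],0.124]
    - [0.3,[0,0,0],0.124]
    - [0.3,[0,0,0],0.124]

```text
clock: 41.58
eef_pos: [466.2, -66.3, 145.6]
eef_rot: [-3.142, 0.0, -0.09]
wrist_force: [-0.1, 0.1, -1.1]
finger_gap: 39.4
```

```bash
python3 -c "
from h import *
delta(542.5,4.5,145,-0.217)"
```

```text
now [466.2 -66.3 145.6] [-3.1416  0.     -0.0902] delta [ 6.96 -7.74  0.06] if turned first [ 5.92 -8.56  0.06] turn 0.1268
```

>>> arm_command:
  steps:
    - [0.3,[0,0,0],0.124]
    - [0.3,[2,-2.9,0],0]
    - [0.3,[2,-2.9,0],0]
    - [0.3,[1.9,-2.8,0],0]
    - [0.3,[0,0,0],0]

```text
clock: 42.0
eef_pos: [544.4, 8.8, 145.4]
eef_rot: [-3.141, -0.001, -0.206]
wrist_force: [-0.2, 0.1, -1.5]
finger_gap: 39.8
```

>>> arm_command:
  steps:
    - [0.3,[0,0,0],0]
    - [0.3,[0,0,0],0]
    - [0.3,[0,0,0],0]
    - [0.3,[0,0,0],0]

```text
clock: 42.33
eef_pos: [541.5, 5.0, 145.4]
eef_rot: [3.142, -0.0, -0.209]
wrist_force: [0.3, -0.6, -1.7]
finger_gap: 39.6
```

Run:
```python
from h import *
delta(542.5,4.5,145,-0.217)
st,im,d=shot('wrist','w8');print(st['qd'].round(3))
P,_=cloud('w8');Z=P[...,2]
u,v=map(int,wproj([559.7,82.7,87],st));print(u,v)
m=((Z>44)&(Z<100)).astype(np.uint8);mm=np.zeros_like(m);mm[v-45:v+45,u-45:u+45]=m[v-45:v+45,u-45:u+45]
cn=max(cv2.findContours(mm,0,1)[0],key=cv2.contourArea);e=cv2.fitEllipse(cn);print("ell",e,wr(*e[0],50,st))
k=P[v-40:v+40,u-40:u+40].reshape(-1,3);k=k[(k[:,2]>84)&(k[:,2]<92)];print(len(k))
cv2.imwrite('pics/c10.png',cv2.resize(im[v-20:v+20,u-20:u+20,::-1],None,fx=15,fy=15,interpolation=cv2.INTER_CUBIC))
```

```text
now [541.5   5.  145.4] [ 3.1416e+00 -1.0000e-04 -2.0900e-01] delta [0.11 0.02 0.04] if turned first [0.11 0.02 0.04] turn 0.008
[-0.     0.002 -0.002  0.002 -0.001  0.001]
260 112
ell ((259.7533874511719, 112.21476745605469), (45.427886962890625, 47.257694244384766), 0.722611665725708) [559.75519812  83.11562855  50.        ]
222
```

View pics/w8.png

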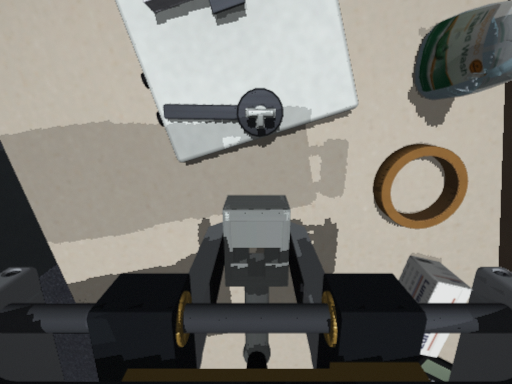

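View pics/c10.png

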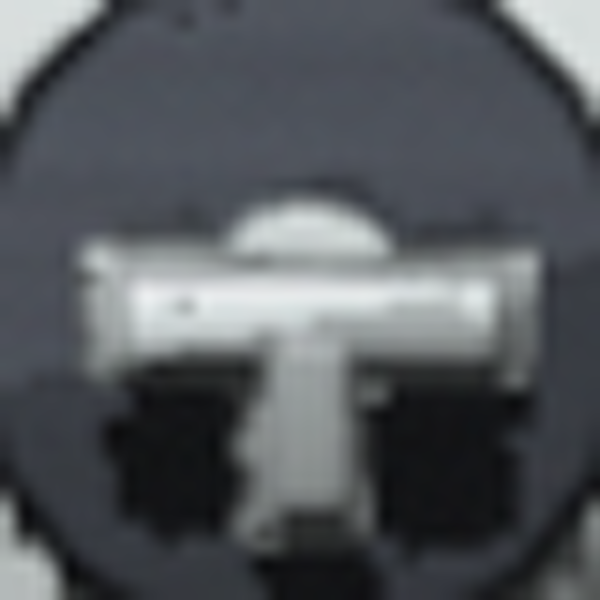

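Run:
```python
from h import *
im=cv2.imread('pics/w8.png');P,st=cloud('w8')
big=cv2.resize(im[180:300,200:320],None,fx=5,fy=5,interpolation=cv2.INTER_CUBIC)
R=Ro.from_euler("xyz",st["eef_rot"]).as_matrix()
for lx in (-30,22):
  for ly in(-20,20):
    for h in (0,30):
      X=st["eef_pos"]+R@np.array([ly,lx+.4,5.3-h]);u=wproj(X,st);print(lx,ly,h,np.round(u,1));cv2.circle(big,(int((u[0]-200+.5)*5),int((u[1]-180+.5)*5)),3,(0,0,255),-1)
cv2.imwrite('pics/c11.png',big)
delta(559.9,83.3,120,-0.209)
```

```text
-30 -20 0 [229.8 189. ]
-30 -20 30 [225.1 202.6]
-30 20 0 [287.8 189. ]
-30 20 30 [293.4 202.6]
22 -20 0 [231.7 256.6]
22 -20 30 [227.8 280. ]
22 20 0 [285.6 256.5]
22 20 30 [290.4 280. ]
now [541.6   5.  145.4] [-3.1416e+00 -3.0000e-04 -2.0900e-01] delta [ 0.16 -8.04  2.54] if turned first [ 0.17 -8.04  2.54] turn 0.0
```

View pics/c11.png

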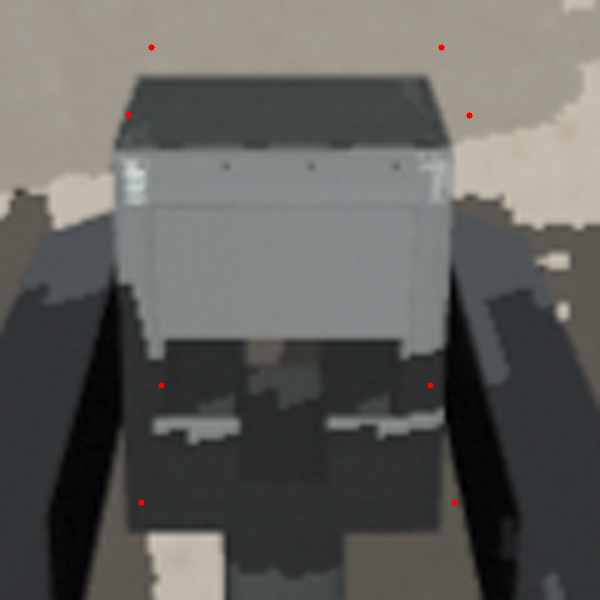

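Run:
```python
from h import *
for fn in("w5","w8"):
    P,st=cloud(fn);R=Ro.from_euler("xyz",st["eef_rot"]).as_matrix();T=(P-st["eef_pos"])@R
    for side in(-1,1):
      for z0 in (-5,-15,-25,-40,-60):
        x=T[...,0]*side;m=(x>(45 if fn=="w5" else 19))&(x<62)&(abs(T[...,2]-z0)<4)&(abs(T[...,1])<30)
        q=T[m]
        if len(q)>3: print(fn,side,z0,len(q),"y",np.percentile(q[:,1],[2,50,98]).round(1),"x",np.percentile(q[:,0],[2,98]).round(1))
P,st=cloud("w8");R=Ro.from_euler("xyz",st["eef_rot"]).as_matrix();T=(P-st["eef_pos"])@R
m=(abs(T[...,0])<17)&(abs(T[...,1])<45);
for y in range(-40,45,4):
    q=T[m&(abs(T[...,1]-y)<2)];q=q[q[:,2]<30]
    if len(q):print(y,len(q),np.percentile(q[:,2],[5,50,95]).round(1))
top=T[m&(abs(T[...,2]+24.7)<3)];print("top y",np.percentile(top[:,1],[1,99]),"x",np.percentile(T[(abs(T[...,2]+24.7)<3)&(abs(T[...,1])<26)&(abs(T[...,0])<24)][:,0],[1,99]))
```

```text
w5 -1 -5 118 y [-8.5 -5.3  8.6] x [-56.8 -48.4]
w5 -1 -15 180 y [-8.5 -6.9  8.5] x [-59.7 -48.4]
w5 -1 -25 216 y [-8.6 -6.9  8.4] x [-59.9 -48.4]
w5 -1 -40 266 y [-8.7 -7.2  8.4] x [-59.9 -48.3]
w5 -1 -60 415 y [-8.8 -7.3  8.1] x [-60.2 -48.3]
w5 1 -5 117 y [-8.6 -6.1  8.3] x [45.2 54.2]
w5 1 -15 181 y [-8.5 -7.   8.1] x [45.1 56.5]
w5 1 -25 212 y [-8.6 -7.   8.7] x [45.2 56.6]
w5 1 -40 273 y [-8.6 -7.5  8.3] x [45.1 56.7]
w5 1 -60 395 y [-8.7 -7.3  8.4] x [45.1 57. ]
w8 -1 -5 40 y [-25.9  -8.2  -7.8] x [-30.6 -19.3]
w8 -1 -15 101 y [-25.9  -8.2  -7.4] x [-32.8 -19.1]
w8 -1 -25 475 y [-25.4  -7.5  24.6] x [-32.3 -19.1]
w8 -1 -40 202 y [-8.7 -8.   8.2] x [-33.2 -21.4]
w8 -1 -60 302 y [-8.8 -8.   7.9] x [-33.4 -21.4]
w8 1 -5 31 y [-8.3 -8.  -7.5] x [20.9 28.2]
w8 1 -15 76 y [-8.6 -8.1 -7.1] x [19.6 29.5]
w8 1 -25 105 y [-8.6 -8.1 -6.7] x [19.5 29.8]
w8 1 -40 139 y [-8.6 -8.  -6.4] x [19.4 29.8]
w8 1 -60 210 y [-8.8 -8.1 -6.4] x [19.3 30.1]
-28 1462 [-115.4 -113.1  -20.7]
-24 3009 [-116.9 -115.1   -4.8]
-20 1272 [-131.3 -115.8  -25.3]
-16 1742 [-127.3 -125.3  -25.4]
-12 348 [-26.6 -25.8 -24.8]
-8 335 [-26.7 -25.7 -24.7]
-4 337 [-26.7 -25.7 -24.8]
0 120 [-26.7 -25.5 -24.6]
4 65 [-26.6 -25.7 -17.7]
8 351 [-26.1 -18.3  -6.7]
12 385 [-26.5 -25.   -6.4]
16 214 [-26.5 -25.7 -20.2]
20 648 [-26.5 -22.9   0.8]
24 282 [-26.6 -25.9 -25.1]
28 38 [-25.8 -25.5 -24.6]
40 41 [-6.7 -5.8 -5. ]
44 85 [-6.5 -5.4 -4. ]
top y [-25.90571279  26.0425111 ] x [-21.49543505  18.38079316]
```

Run:
```python
from h import *
P,st=cloud("w7");Z=P[...,2]
m=np.zeros(Z.shape,bool);m[150:225,225:285]=1
q=P[m&(Z>25)&(Z<35)];r=cv2.minAreaRect(q[:,:2].astype(np.float32));print(len(q),r)
R=Ro.from_euler("xyz",st["eef_rot"]).as_matrix();t=(q-st["eef_pos"])@R
print(np.percentile(t,[1,99],axis=0).round(1),st["eef_pos"])
```

```text
1525 ((467.50177001953125, -67.46665954589844), (52.68470001220703, 39.74055099487305), 23.431001663208008)
[[-22.  -26.  103. ]
 [ 17.2  26.1 109.7]] [466.21330111 -65.2175475  135.49225465]
```

>>> arm_command:
  steps:
    - [0.3,[0,0,2],0]
    - [0.3,[0,0,3],0]
    - [0.3,[0,0,2],0]
    - [0.3,[0,0,0.5],0]
    - [0.3,[0,0,0],0]

```text
clock: 42.8
eef_pos: [541.2, 5.3, 69.2]
eef_rot: [3.141, 0.002, -0.209]
wrist_force: [0.4, -0.6, -1.1]
finger_gap: 39.7
```

>>> arm_command:
  steps:
    - [0.3,[0,0,0],0]
    - [0.3,[0,0,0],0]
    - [0.3,[0,0,0],0]
    - [0.3,[0,0,0],0]
    - [0.3,[0,0,0],0]

```text
clock: 43.22
eef_pos: [542.2, 5.6, 70.7]
eef_rot: [-3.141, -0.001, -0.208]
wrist_force: [0.5, -0.1, -2.1]
finger_gap: 39.6
```

Run:
```python
from h import *
st,im,d=shot('wrist','w9');print(st['eef_pos'],st['eef_rot'],st['qd'].round(3))
P,_=cloud('w9');Z=P[...,2]
u,v=map(int,wproj([559.7,82.7,87],st));print(u,v)
cv2.imwrite('pics/c12.png',cv2.resize(im[v-30:v+30,u-30:u+30,::-1],None,fx=10,fy=10,interpolation=cv2.INTER_CUBIC));print("crop origin",u-30,v-30)
R=Ro.from_euler("xyz",st["eef_rot"]).as_matrix();T=(P-st["eef_pos"])@R
m=(abs(T[...,2]+25.5)<3)&(abs(T[...,1])<30)&(abs(T[...,0])<24)
print("hub",np.percentile(T[m],[1,99],axis=0))
b=P[max(v-50,0):v+50,u-50:u+50].reshape(-1,3);t=T[max(v-50,0):v+50,u-50:u+50].reshape(-1,3)
k=(b[:,2]>84)&(b[:,2]<92);c=(b[:,2]>45)&(b[:,2]<54)
print("keys tool",np.percentile(t[k],[1,50,99],axis=0).round(1),k.sum());print("collar",cv2.minEnclosingCircle(t[c][:,:2].astype(np.float32)))
```

```text
[542.19412343   5.63649867  70.66992769] [-3.14143940e+00 -1.00926771e-03 -2.07967276e-01] [ 0.001  0.005  0.002  0.002 -0.001  0.   ]
261 114
crop origin 231 84
hub [[-21.50788798 -25.79155457 -27.41116581]
 [ 18.4989019   25.87272714 -22.9359069 ]]
keys tool [[ -9.2 -81.7 -18.7]
 [  1.  -78.2 -17. ]
 [ 11.1 -69.1 -15.3]] 462
collar ((1.1679391860961914, -79.0583267211914), 22.430068969726562)
```

View pics/c12.png

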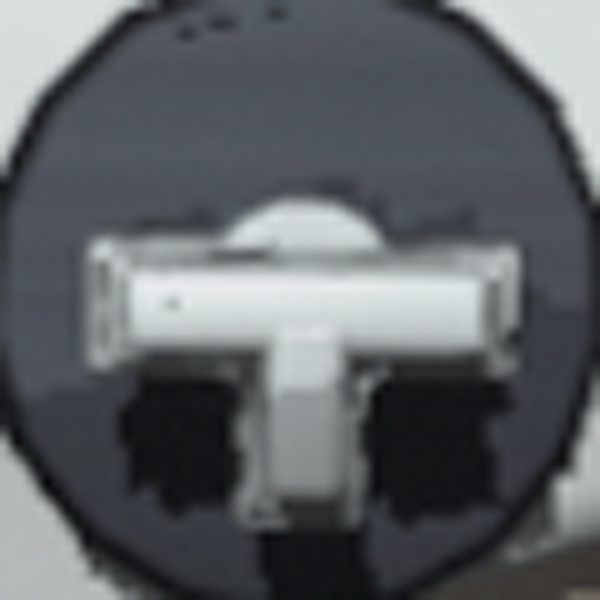

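View pics/w9.png

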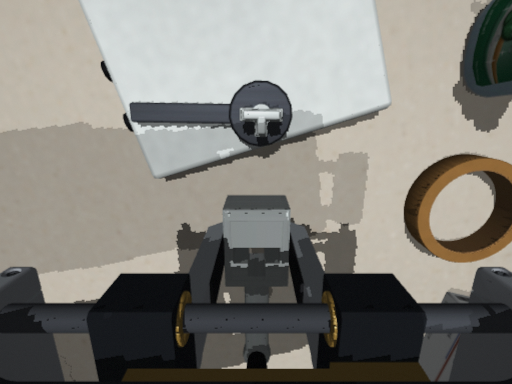

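>>> arm_command:
  steps:
    - [0.3,[0,0,-2],0]
    - [0.3,[0,0,-2.5],0]
    - [0.3,[0.1,-2,0],0]
    - [0.3,[0.1,-2.5,0],0]
    - [0.3,[0.05,-2.5,0],0]

```text
clock: 43.68
eef_pos: [559.2, 74.2, 115.7]
eef_rot: [-3.141, -0.001, -0.209]
wrist_force: [1.0, 0.2, -2.2]
finger_gap: 39.6
```

>>> arm_command:
  steps:
    - [0.3,[0,-1.3,0],0]
    - [0.3,[0,0,0],0]
    - [0.3,[0,0,0],0]
    - [0.3,[0,0,0],0]
    - [0.3,[0,0,0],0]

```text
clock: 44.1
eef_pos: [561.4, 85.3, 115.0]
eef_rot: [3.141, 0.0, -0.209]
wrist_force: [-0.2, -0.4, -1.8]
finger_gap: 39.8
```

```bash
python3 -c "
from h import *
delta(561.9,86.6,95,-0.208)"
```

```text
now [561.4  85.3 115. ] [ 3.1414e+00  1.0000e-04 -2.0900e-01] delta [ 0.02 -0.14  2.  ] if turned first [ 0.02 -0.13  2.  ] turn -0.001
```

>>> arm_command:
  steps:
    - [0.3,[0,-0.13,0.5],0]
    - [0.3,[0,0,0.8],0]
    - [0.3,[0,0,0.7],0]
    - [0.3,[0,0,0],0]
    - [0.3,[0,0,0],0]

```text
clock: 44.52
eef_pos: [561.5, 87.5, 94.3]
eef_rot: [3.141, 0.001, -0.208]
wrist_force: [0.2, -0.2, -1.8]
finger_gap: 39.7
```

```bash
python3 -c "
from h import *
delta(561.9,86.6,85,-0.208)"
```

```text
now [561.5  87.5  94.3] [ 3.1412e+00  1.2000e-03 -2.0810e-01] delta [0.06 0.08 0.93] if turned first [0.06 0.08 0.93] turn -0.0001
```

>>> arm_command:
  steps:
    - [0.3,[0.03,0.06,0],0]
    - [0.3,[0,0,0.3],0]
    - [0.3,[0,0,0.3],0]
    - [0.3,[0,0,0.3],0]
    - [0.3,[0,0,0],0]

```text
clock: 44.93
eef_pos: [561.6, 86.9, 85.3]
eef_rot: [3.141, 0.001, -0.208]
wrist_force: [-0.1, 0.7, -1.6]
finger_gap: 39.6
```

```bash
python3 -c "
from h import *
delta(561.9,86.6,85,-0.208)
s=manip.read_state();print(s['wrist_force'],s['moment'])"
```

```text
now [561.6  86.9  85.3] [ 3.1413e+00  9.0000e-04 -2.0800e-01] delta [0.03 0.03 0.03] if turned first [0.03 0.03 0.03] turn 0.0
[-0.07980988  0.74687286 -1.61977712] [-0.04456266 -0.02175063 -0.02809251]
```

>>> arm_command:
  steps:
    - [0.3,[0.02,0.02,0.3],0]
    - [0.3,[0,0,0.3],0]
    - [0.3,[0,0,0],0]

```text
clock: 45.18
eef_pos: [561.8, 86.6, 79.3]
eef_rot: [3.141, 0.001, -0.208]
wrist_force: [0.2, -0.6, -1.4]
finger_gap: 39.7
```

```bash
python3 -c "
from h import *
delta(561.9,86.6,75,-0.208)
s=manip.read_state();print(s['wrist_force'],s['moment'])"
```

```text
now [561.8  86.6  79.3] [ 3.1413e+00  8.0000e-04 -2.0810e-01] delta [0.01 0.   0.43] if turned first [0.01 0.   0.43] turn -0.0001
[ 0.24689834 -0.61601221 -1.44683629] [-0.06241294 -0.10037124 -0.04342048]
```

>>> arm_command:
  steps:
    - [0.3,[0,0,0.3],0]
    - [0.3,[0,0,0.3],0]
    - [0.3,[0,0,0.3],0]
    - [0.3,[0,0,0],0]

```text
clock: 45.52
eef_pos: [561.8, 86.7, 70.3]
eef_rot: [3.141, 0.001, -0.208]
wrist_force: [0.2, -0.7, -2.0]
finger_gap: 39.6
```

>>> arm_command:
  steps:
    - [0.3,[0,0,0.3],0]
    - [0.3,[0,0,0.3],0]
    - [0.3,[0,0,0.3],0]
    - [0.3,[0,0,0],0]

```text
clock: 45.85
eef_pos: [561.8, 86.7, 61.3]
eef_rot: [3.141, 0.001, -0.208]
wrist_force: [-1.1, 0.4, -1.2]
finger_gap: 39.6
```

Sliding freely; underside is about 56 mm, seat at 50.

>>> arm_command:
  steps:
    - [0.3,[0,0,0.2],0]
    - [0.3,[0,0,0.2],0]
    - [0.3,[0,0,0.1],0]
    - [0.3,[0,0,0],0]

```text
clock: 46.18
eef_pos: [562.0, 86.7, 56.8]
eef_rot: [3.142, 0.0, -0.208]
wrist_force: [-0.1, 0.2, -1.1]
finger_gap: 39.6
```

>>> arm_command:
  steps:
    - [0.3,[0,0,0.1],0]
    - [0.3,[0,0,0],0]

```text
clock: 46.35
eef_pos: [562.1, 86.7, 55.9]
eef_rot: [-3.142, 0.0, -0.208]
wrist_force: [-0.2, 0.5, -1.0]
finger_gap: 39.6
```

>>> arm_command:
  steps:
    - [0.3,[0,0,0.05],0]
    - [0.3,[0,0,0.05],0]
    - [0.3,[0,0,0],0]

```text
clock: 46.6
eef_pos: [562.2, 86.7, 55.1]
eef_rot: [-3.142, -0.0, -0.208]
wrist_force: [-0.0, 0.3, -0.1]
finger_gap: 39.5
```

>>> arm_command:
  steps:
    - [0.3,[0,0,0.05],0]
    - [0.3,[0,0,0],0]

```text
clock: 46.77
eef_pos: [562.2, 86.7, 55.1]
eef_rot: [-3.142, -0.0, -0.208]
wrist_force: [-3.0, -0.3, 5.9]
finger_gap: 39.9
```

>>> arm_command:
  steps:
    - [0.55,[0,0,0],0]
    - [0.55,[0,0,0],0]
    - [0.55,[0,0,0],0]
    - [0.55,[0,0.2,-0.1],0]
    - [0.55,[0,0.2,-0.1],0]
  force: 20

```text
clock: 47.18
eef_pos: [561.2, 82.7, 56.5]
eef_rot: [3.142, 0.0, -0.208]
wrist_force: [0.1, 0.3, 0.1]
finger_gap: 51.3
```

>>> arm_command:
  steps:
    - [0.55,[0,0,0],0]
    - [0.55,[0,0,0],0]
    - [0.55,[0,0,0],0]

```text
clock: 47.43
eef_pos: [561.3, 82.8, 56.5]
eef_rot: [-3.142, -0.0, -0.208]
wrist_force: [0.2, 0.9, -0.3]
finger_gap: 51.5
```

Run:
```python
from h import *
st,im,d=shot('wrist','w10');print(st['eef_pos'],st['eef_rot'],st['wrist_force'])
P,_=cloud('w10');R=Ro.from_euler("xyz",st["eef_rot"]).as_matrix();T=(P-st["eef_pos"])@R
m=(abs(P[...,2]-81)<5)&(abs(T[...,1])<35)&(abs(T[...,0])<23)
print("hub",np.percentile(T[m],[1,99],axis=0),np.median(P[m][:,2]))
u,v=map(int,wproj(st["eef_pos"]+[0,0,30],st))
cv2.imwrite('pics/c13.png',cv2.resize(im[v-70:v+80,u-70:u+70,::-1],None,fx=4,fy=4,interpolation=cv2.INTER_CUBIC));print(u,v)
```

```text
[561.29408813  82.77770691  56.54804564] [-3.14153373e+00 -2.16204849e-05 -2.08063785e-01] [ 0.21258517  0.89702803 -0.3180328 ]
hub [[-21.29196571 -29.92774039 -27.59504704]
 [ 18.08128678  21.73410407 -20.31475151]] 80.85982696986034
259 252
```

View pics/w10.png

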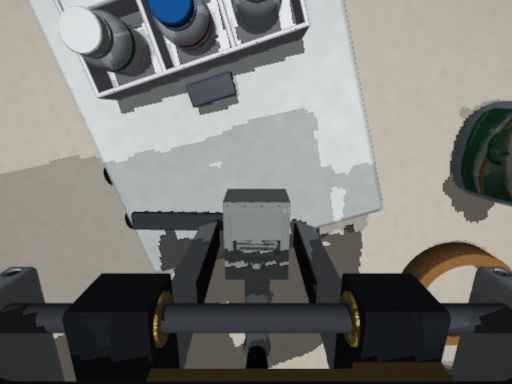

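>>> arm_command:
  steps:
    - [0.3,[0,0,0],0]
    - [0.3,[0,0,0],0]
    - [0.3,[0,0,0],0]
    - [0.3,[0,0,0],0]
    - [0.3,[0,0,0],0]

```text
clock: 47.9
eef_pos: [561.3, 82.8, 56.5]
eef_rot: [-3.142, 0.0, -0.208]
wrist_force: [-0.9, 0.1, -0.5]
finger_gap: 39.7
```

>>> arm_command:
  steps:
    - [0.3,[0,0,0],0.06]
    - [0.3,[0,0,0],0.06]
    - [0.3,[0,0,0],0.06]
    - [0.3,[0,0,0],0.06]
    - [0.3,[0,0,0],0]

```text
clock: 48.32
eef_pos: [561.2, 82.9, 56.5]
eef_rot: [3.142, 0.0, -0.451]
wrist_force: [0.2, 0.8, -0.6]
finger_gap: 40.0
```

```bash
python3 -c "
from h import *
s=manip.read_state();print(s['eef_pos'],s['eef_rot'],s['wrist_force'],s['moment'])"
```

```text
[561.18668311  82.87342248  56.49844003] [ 3.14153077e+00  2.24208552e-04 -4.50691872e-01] [ 0.17602216  0.77000613 -0.55140082] [0.02575101 0.0066388  0.00705692]
```

>>> arm_command:
  steps:
    - [0.3,[0,0,0],0.07]
    - [0.3,[0,0,0],0.07]
    - [0.3,[0,0,0],0.07]
    - [0.3,[0,0,0],0.07]
    - [0.3,[0,0,0],0.07]

```text
clock: 48.73
eef_pos: [560.9, 83.0, 56.5]
eef_rot: [3.141, 0.001, -0.799]
wrist_force: [-2.7, 1.1, 1.6]
finger_gap: 39.8
```

>>> arm_command:
  steps:
    - [0.3,[0,0,0],0.07]
    - [0.3,[0,0,0],0.07]
    - [0.3,[0,0,0],0.07]
    - [0.3,[0,0,0],0.07]
    - [0.3,[0,0,0],0]

```text
clock: 49.15
eef_pos: [560.9, 83.0, 56.5]
eef_rot: [3.141, 0.001, -1.079]
wrist_force: [-2.6, 0.5, 0.2]
finger_gap: 39.9
```

```bash
python3 -c "
from h import *
s=manip.read_state();print(s['eef_pos'],s['eef_rot'],s['wrist_force'],s['moment'])"
```

```text
[560.90431682  83.04025372  56.50490691] [ 3.14092893e+00  6.07981557e-04 -1.07915633e+00] [-2.56278512  0.53068729  0.2306141 ] [ 0.12258719  0.39961728 -0.05043419]
```

>>> arm_command:
  steps:
    - [0.3,[0,0,0],0.07]
    - [0.3,[0,0,0],0.07]
    - [0.3,[0,0,0],0.07]
    - [0.3,[0,0,0],0.04]
    - [0.3,[0,0,0],0]

```text
clock: 49.57
eef_pos: [560.8, 83.1, 56.5]
eef_rot: [3.141, 0.001, -1.326]
wrist_force: [-5.3, 2.5, 2.8]
finger_gap: 39.8
```

```bash
python3 -c "
from h import *
s=manip.read_state();print(s['eef_pos'],s['eef_rot'],s['wrist_force'],s['moment'])"
```

```text
[560.83257115  83.05792553  56.51649378] [ 3.14060150e+00  5.65887080e-04 -1.32643494e+00] [-5.27951255  2.4560313   2.75855132] [0.28267088 0.79020561 0.04340221]
```

>>> arm_command:
  steps:
    - [0.3,[0,0,0],0.04]
    - [0.3,[0,0,0],0.04]
    - [0.3,[0,0,0],0]

```text
clock: 49.82
eef_pos: [560.8, 83.1, 56.5]
eef_rot: [3.14, 0.0, -1.406]
wrist_force: [-4.2, 1.9, 2.8]
finger_gap: 39.5
```

```bash
python3 -c "
from h import *
s=manip.read_state();print(s['eef_pos'],s['eef_rot'],s['wrist_force'],s['moment'])"
```

```text
[560.80348016  83.05153041  56.48120085] [ 3.14045343e+00  4.37320482e-04 -1.40613469e+00] [-4.20650806  1.88630766  2.80828876] [0.32989554 0.85746391 0.00195864]
```

>>> arm_command:
  steps:
    - [0.3,[0,0,0],0.03]
    - [0.3,[0,0,0],0.03]
    - [0.3,[0,0,0],0]

```text
clock: 50.07
eef_pos: [560.8, 83.0, 56.5]
eef_rot: [3.14, 0.0, -1.466]
wrist_force: [-4.2, 2.1, 2.5]
finger_gap: 39.9
```

```bash
python3 -c "
from h import *
s=manip.read_state();print(s['eef_rot'],s['wrist_force'],s['moment'])
shot('wrist','w11')"
```

```text
[ 3.14048998e+00  3.76373373e-04 -1.46556525e+00] [-4.21713956  2.11786867  2.50829505] [0.44120103 0.85787763 0.00912438]
```

View pics/w11.png

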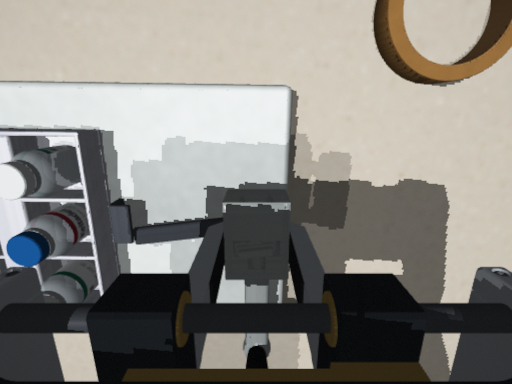

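>>> arm_command:
  steps:
    - [0.3,[0,0,0],0.03]
    - [0.3,[0,0,0],0.03]
    - [0.3,[0,0,0],0]

```text
clock: 50.37
eef_pos: [560.8, 83.0, 56.5]
eef_rot: [3.14, 0.0, -1.525]
wrist_force: [-5.3, 2.8, 3.5]
finger_gap: 39.8
```

```bash
python3 -c "
from h import *
s=manip.read_state();print(s['eef_rot'],s['wrist_force'],s['moment'])
st,im,d=shot('wrist','w12')
P,_=cloud('w12')
R=Ro.from_euler('xyz',st['eef_rot']).as_matrix();T=(P-st['eef_pos'])@R
m=(abs(P[...,2]-81)<5)&(abs(T[...,1])<35)&(abs(T[...,0])<26)
print(cv2.minAreaRect(T[m][:,:2].astype(np.float32)))
cv2.imwrite('pics/c14.png',cv2.resize(im[120:300,90:300,::-1],None,fx=3.3,fy=3.3,interpolation=cv2.INTER_CUBIC))"
```

```text
[ 3.14030429e+00  1.82117913e-05 -1.52470648e+00] [-5.26936735  2.82648277  3.5497193 ] [0.47030321 0.95201281 0.627409  ]
((0.07161712646484375, -2.610597610473633), (53.09553909301758, 51.86452865600586), 89.05072784423828)
```

View pics/c14.png

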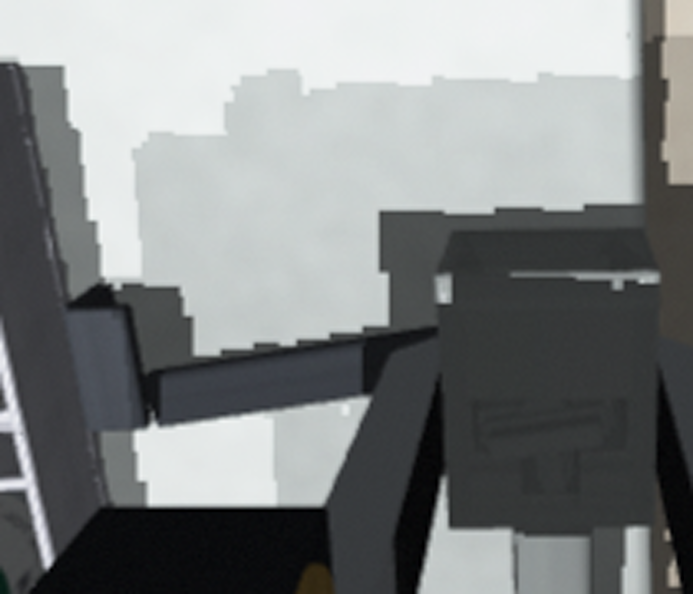

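>>> arm_command:
  steps:
    - [0.5,[0,0,0],0]
    - [0.55,[0,0,0],0]
    - [0.55,[0,0,0],0]
    - [0.55,[0,0,0],0]
    - [0.55,[0,0,-1],0]

```text
clock: 50.83
eef_pos: [560.4, 82.6, 65.2]
eef_rot: [3.139, -0.0, -1.528]
wrist_force: [-0.8, 0.0, -0.3]
finger_gap: 51.7
```

>>> arm_command:
  steps:
    - [0.55,[0,0,-2],0]
    - [0.55,[0,0,-2.5],0]
    - [0.55,[0,0,-2.5],0]
    - [0.55,[0,2,-1],0]
    - [0.55,[0,3,0],0]

```text
clock: 51.25
eef_pos: [512.9, 80.6, 149.7]
eef_rot: [-3.136, 0.0, -1.528]
wrist_force: [0.3, -0.5, 0.3]
finger_gap: 51.4
```

>>> arm_command:
  steps:
    - [0.6,[0,3.5,0],0]
    - [0.6,[0,0,0],0]
    - [0.6,[0,0,0],0]
    - [0.6,[0,0,0],0]
    - [0.6,[0,0,0],0]

```text
clock: 51.67
eef_pos: [477.4, 79.2, 147.0]
eef_rot: [-3.141, 0.0, -1.528]
wrist_force: [0.5, 0.5, 0.6]
finger_gap: 56.2
```

Run:
```python
from h import *
st,im,d=shot('wrist','w13');print(st['eef_pos'],st['eef_rot'],st['wrist_force'])
P,_=cloud('w13');Z=P[...,2]
u,v=map(int,wproj([559.8,82.9,80],st));print(u,v)
m=np.zeros(Z.shape,bool);m[max(v-45,0):v+60,u-45:u+45]=1
q=P[m&(Z>77)&(Z<84)];print("hub",cv2.minAreaRect(q[:,:2].astype(np.float32)),np.median(q[:,2]))
s=P[m&(Z>85)&(Z<91)];print("shaft top",len(s),np.median(s,0))
x,y=max(u-100,0),max(v-80,0)
cv2.imwrite('pics/c15.png',cv2.resize(im[y:y+180,x:x+200,::-1],None,fx=3.3,fy=3.3,interpolation=cv2.INTER_CUBIC))
```

```text
[477.35073194  79.169288   147.01554906] [-3.14053364e+00  2.09604545e-05 -1.52790408e+00] [0.52705799 0.52229104 0.58181067]
255 108
hub ((563.3090209960938, 82.32689666748047), (52.6173095703125, 40.396507263183594), 5.140091896057129) 80.89154370505699
shaft top 218 [558.32654435  81.85694868  87.71820107]
```

View pics/w13.png

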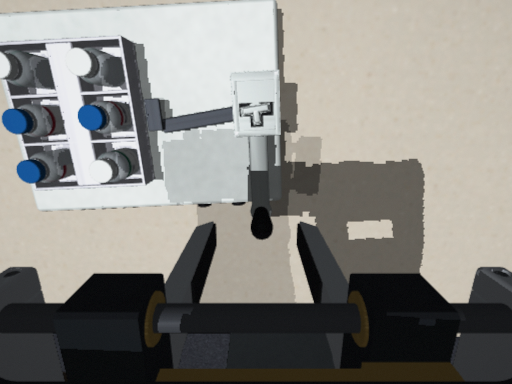

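View pics/c15.png

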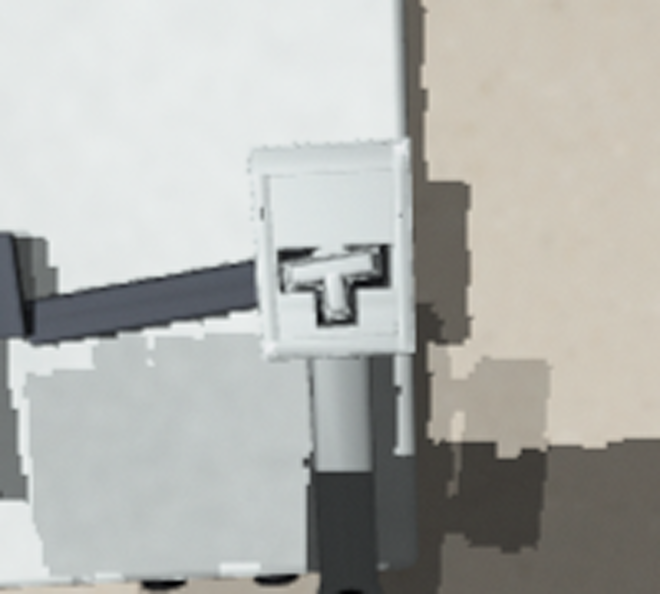

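Run:
```python
from h import *
P,st=cloud("w13");Z=P[...,2]
im=cv2.imread("pics/w13.png");g=cv2.cvtColor(im,cv2.COLOR_BGR2GRAY)
m=((g<120)&(Z>36)&(Z<46)).astype(np.uint8);m[:100]=0;m[140:]=0;m[:,:164]=0;m[:,231:]=0
n,l,s,cc=cv2.connectedComponentsWithStats(m);i=1+np.argmax(s[1:,4]);print(s[i])
q=P[l==i];r=cv2.fitLine(q[:,:2].astype(np.float32),cv2.DIST_HUBER,0,.01,.01).ravel();print(r)
# tongue = shaft -y direction
a=np.arctan2(r[1],r[0]);a=a if r[1]>0 else a+np.pi   # pointing +y world
print("tongue yaw",a,"j from line",-1.4828-(a+np.pi/2-2*np.pi))
d=np.median(q[:,:2],0)-[559.8,82.9];a=np.arctan2(d[1],d[0]);print("j from axis",-1.4828-(a+np.pi/2-2*np.pi))
```

```text
[164 107  67  26 964]
[ 2.1952598e-01 -9.7560668e-01  5.4715820e+02  1.4011592e+02]
tongue yaw 1.792125 j from line 1.4374642
j from axis 1.4407828846212112
```

```bash
python3 -c "
from h import *
_,im,_=shot('top','t9')
a=cv2.imread('pics/top0.png')[100:280,110:420];b=im[100:280,110:420,::-1]
cv2.imwrite('pics/c16.png',cv2.resize(np.vstack([a,b]),None,fx=1.65,fy=1.65))"
```

```text
(no output)
```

View pics/c16.png

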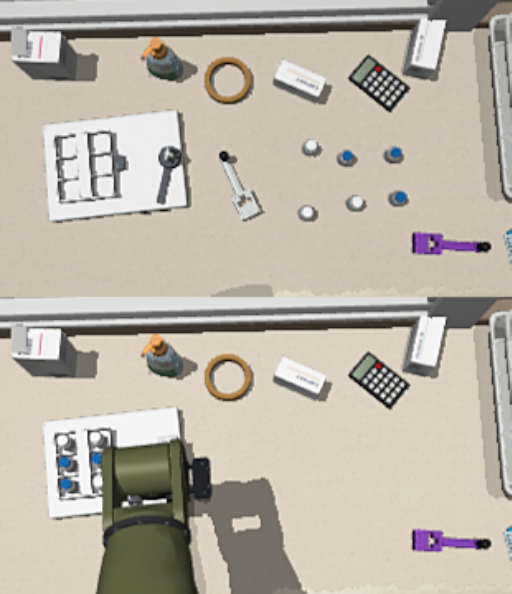

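The before and after views show everything else on the worktop where it was, with the vial area empty and six vials in the tray. I'm handing it in.

```bash
python3 -c "
from cell import manip
print(manip.sign_off())"
```

```text
the job is handed in; nothing more can be done
None
```

The mixer is loaded and locked, and I handed the job in at about 52 s on the robot's clock (limit 210 s). No verdict is reported at hand-in.

- **Vials:** all six were on the worktop, and each now stands upright in its own tray cell.
- **Lever:** I fitted the grey steel lever, slots on keys. It slid down freely until it met its seat. After release its top measured 80.9 mm against 80 mm expected, and that camera reads the worktop about 0.8 mm high.
- **Lock:** I turned the lever clockwise until the turning moment rose from about 0 to 0.63 N m at the stop. The tongue then measured about 1.44 rad, with the stop at 1.45.
- **Bystanders:** the last top view shows the tape, cartons, gel pump, calculator and purple lever where they started.

**Checks that disagreed:**
- **Lock angle:** a rougher reading from the shaft's keys gave about 1.40 rad instead of 1.44. I trusted the tongue reading and the moment at the stop.
- **Lever position:** an early measurement was about 4 mm off along the lever. I corrected it from views of the lever in the gripper before fitting.
- **Shaft start:** the shaft was already turned about 0.3 rad at the start, so I lined the lever up with the keys as seen.

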